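Find the two cartons packed without a lock

TASK

Two brass lock cylinders were left over after packing, so two of the four closed cartons in the tilted blue rack have no lock in them. Find these two by their weight and stand them upright, on their bottoms, in the grey tray; the two that hold a lock stay in the rack, each fully down in a compartment. Leave the other things on the bench where they are.

Things in the scene. Friction and masses are not known exactly. Their poses are not given: they have to be found in the camera images.
- rack: blue plastic rack, fixed, leaning 35 deg towards the robot. Origin: middle of the row, on the compartment floors, 60 mm above the bench; z points out of the compartments (up, towards the robot), y along the row, x up the slope. Four open compartments at y = -106.5, -35.5, 35.5, 106.5 mm, each 34 (x) by 66 (y) mm inside, 52 mm deep; outside 42 by 299 mm
- carton_1: closed plain cardboard carton, all four alike: 28 mm (x) by 60 mm (y) by 96 mm tall (z), about 47 g without and 310 to 420 g with a lock in it. Origin: centre of its underside; z towards its top. At the start in the rack's compartment 1 (counted from -y), fully down, leaning on the lower wall, its upper 44 mm standing out
- carton_2: closed plain cardboard carton, all four alike: 28 mm (x) by 60 mm (y) by 96 mm tall (z), about 47 g without and 310 to 420 g with a lock in it. Origin: centre of its underside; z towards its top. At the start in the rack's compartment 2 (counted from -y), fully down, leaning on the lower wall, its upper 44 mm standing out
- carton_3: closed plain cardboard carton, all four alike: 28 mm (x) by 60 mm (y) by 96 mm tall (z), about 47 g without and 310 to 420 g with a lock in it. Origin: centre of its underside; z towards its top. At the start in the rack's compartment 3 (counted from -y), fully down, leaning on the lower wall, its upper 44 mm standing out
- carton_4: closed plain cardboard carton, all four alike: 28 mm (x) by 60 mm (y) by 96 mm tall (z), about 47 g without and 310 to 420 g with a lock in it. Origin: centre of its underside; z towards its top. At the start in the rack's compartment 4 (counted from -y), fully down, leaning on the lower wall, its upper 44 mm standing out
- tray: fixed open grey plastic tray, 150 mm (x) by 240 mm (y), walls 26 mm high and 4 mm thick, floor 4 mm thick, empty; origin: centre of its underside, on the bench
- cylinder_1: bystander, loose, to be left where it is: left-over brass lock cylinder lying on its side, 70 by 33 by 17 mm high; origin: centre of its underside
- cylinder_2: bystander, loose, to be left where it is: the other left-over brass lock cylinder, same size and origin
- key: bystander, loose, to be left where it is: key with a black plastic head, about 60 by 24 by 7 mm, lying flat; origin under its middle
- screwdriver: bystander, loose, to be left where it is: screwdriver, 170 mm long, lying beyond the rack and tray; origin under its middle
- jar: bystander, loose, to be left where it is: clear jar with a black cap, 56 mm diameter, 75 mm high, standing beyond the rack and tray; origin: centre of its underside

How it is judged (in metres and radians):
At the end, for the whole second after the job is handed in: Every carton at rest: two fully down in rack compartments (underside within 7 mm of the floor, lean within 0.2 rad), pressing on it with over 1.8 N (full); two upright within 0.15 rad on the tray's floor, pressing on it with under 1.8 N (empty) (((z of carton_1 in the frame of rack between -0.005 and 0.007 m and x of carton_1 in the frame of rack between -0.009 and 0.009 m and y of carton_1 in the frame of rack between -0.13 and 0.13 m and angle between the z axis of carton_1 and the z axis of rack, either way round below 0.2 rad and contact force between carton_1 and rack above 1.8 N) or (x of carton_1 in the frame of tray between -0.068 and 0.068 m and y of carton_1 in the frame of tray between -0.113 and 0.113 m and z of carton_1 in the frame of tray below 0.012 m and angle between carton_1's own z axis and vertical below 0.15 rad and contact force between carton_1 and tray below 1.8 N)) and ((z of carton_2 in the frame of rack between -0.005 and 0.007 m and x of carton_2 in the frame of rack between -0.009 and 0.009 m and y of carton_2 in the frame of rack between -0.13 and 0.13 m and angle between the z axis of carton_2 and the z axis of rack, either way round below 0.2 rad and contact force between carton_2 and rack above 1.8 N) or (x of carton_2 in the frame of tray between -0.068 and 0.068 m and y of carton_2 in the frame of tray between -0.113 and 0.113 m and z of carton_2 in the frame of tray below 0.012 m and angle between carton_2's own z axis and vertical below 0.15 rad and contact force between carton_2 and tray below 1.8 N)) and ((z of carton_3 in the frame of rack between -0.005 and 0.007 m and x of carton_3 in the frame of rack between -0.009 and 0.009 m and y of carton_3 in the frame of rack between -0.13 and 0.13 m and angle between the z axis of carton_3 and the z axis of rack, either way round below 0.2 rad and contact force between carton_3 and rack above 1.8 N) or (x of carton_3 in the frame of tray between -0.068 and 0.068 m and y of carton_3 in the frame of tray between -0.113 and 0.113 m and z of carton_3 in the frame of tray below 0.012 m and angle between carton_3's own z axis and vertical below 0.15 rad and contact force between carton_3 and tray below 1.8 N)) and ((z of carton_4 in the frame of rack between -0.005 and 0.007 m and x of carton_4 in the frame of rack between -0.009 and 0.009 m and y of carton_4 in the frame of rack between -0.13 and 0.13 m and angle between the z axis of carton_4 and the z axis of rack, either way round below 0.2 rad and contact force between carton_4 and rack above 1.8 N) or (x of carton_4 in the frame of tray between -0.068 and 0.068 m and y of carton_4 in the frame of tray between -0.113 and 0.113 m and z of carton_4 in the frame of tray below 0.012 m and angle between carton_4's own z axis and vertical below 0.15 rad and contact force between carton_4 and tray below 1.8 N)) and linear speed of each of carton_1, carton_2, carton_3, carton_4 below 0.02 m/s); the robot touches nothing.
It fails at once if the first left-over cylinder is shifted by more than 30 mm (distance of cylinder_1 from where it was at the start of the episode above 0.03 m).
It fails at once if the second left-over cylinder is shifted by more than 30 mm (distance of cylinder_2 from where it was at the start of the episode above 0.03 m).
It fails at once if the key is shifted by more than 30 mm (distance of key from where it was at the start of the episode above 0.03 m).
It fails at once if the screwdriver is shifted by more than 30 mm (distance of screwdriver from where it was at the start of the episode above 0.03 m).
It fails at once if the jar is shifted by more than 30 mm (distance of jar from where it was at the start of the episode above 0.03 m).
It also fails if it takes over 72 s, if anything falls off the work surface, if the arm or the gripper's body presses on something with over 40 N, if the wrist force passes 120 N, or if a joint passes its speed limit or range.

ROBOT

A 7-joint arm with a two-finger parallel gripper is mounted at the origin on the work surface. World frame = base frame: x ahead of the robot, y to its left, z up, the work surface at z = 0. Lengths are in mm, angles in rad, forces in N, time in s.
With the tool pointing down it reaches from about 400 to 850 mm from the base axis. Payload 4.4 kg.
Tool frame: the origin (TCP) lies between the finger pads; the fingertips stand arm.nose_length ahead of it and the grasp point (between the pads) lies 5 mm behind it (arm.nose_length is the distance from the TCP to the fingertips, in mm); z points along the fingers, y is the line along which they close (so a half turn about z gives the same grasp; the last joint's range is limited). The gripper opens to 94 mm and grips with 3 to 60 N. Pads are 16 mm wide; open, the fingers measure 119 mm over their backs; the gripper's body (75 mm by 177 mm) begins 78 mm behind the grasp point.
Start: joints at [-1.259, 0.628, 0.038, 1.517, -0.027, 0.996, -0.02], TCP at [239.747, 604.185, 219.478] pointing down, gripper open.
Joint ranges: [-3.06, 3.06], [-0.37, 2.12], [-1.25, 1.32], [0.18, 2.47], [-1.1, 4.24], [0.23, 1.98], [-2.94, 2.94]. Speed limits (rad/s): [2.57, 2.57, 3.14, 3.14, 3.14, 3.14, 3.14].

INTERFACE

Orientations are given as [roll, pitch, yaw] about the fixed x, y, z axes, in that order (R = Rz(yaw) Ry(pitch) Rx(roll)).
In Python, from plant import arm, optics, nets gives the robot as it stands.
- The arm moves only by the tool arm_command, never from a script. Its argument "series" is a list of rows, each a list of 3 entries, a list of its own where there are three numbers: the closure, from -1 (fully open) to 1 (shut), then the shift along the tool's x, y, z scaled (see below), then the turn about the tool's z scaled (see below). A call has 1 to 8 rows; each row shifts and turns the commanded pose from where the row before left it, along the tool's axes as they then stand; what a row does not reach is not made up. The controller multiplies each number of a shift by 2 cm and each number of a turn by 4 degrees. A row lasts 1/10 s, in which the tool goes at most 50 mm and 8.59 degrees, less where a joint would pass 70% of its speed; a pose out of reach is approached as far as the arm can. A call with a number of a shift or a turn outside -1 to 1 is refused whole. A call with a gripper value outside its range is refused whole. The fingers move at their own pace and stop on an object; the grip force is fixed at half the most. Time passes only in rows, so rows that do not move let the fingers close. It gives the time, the measured TCP pose, the force, the opening and the grip force at its end, in the units of the state.
- arm.state(): the state, without advancing time (a new reading comes with each control period).
- optics.get_image(name): name is "side" or "top" or "wrist"; returns the picture (384x512x3 uint8, red, green, blue); there is no depth.
- optics.camera_model(name): a dict with "fov_y" (degrees; the focal length in pixels is half the picture's height over the tangent of half this angle, whatever the lens; pixels are square), "cx", "cy" (the principal point, pixels), "rvec" (rotation vector, rad) and "tvec" (3), from world to camera coordinates, as OpenCV has them. Camera axes: x right, y down, z forward; pixel columns grow to the right and rows downward; lengths in mm; the calibration is good to about 2 mm. A picture is of the moment at which its call begins: read the wrist's pose just before it. camera_model takes no time and is no camera call; for the wrist camera it gives the pose at the moment of the call.
- arm.close_job(): hands the job in; it is judged then, once.
Trained networks look in the newest picture that a camera, given by its name, has taken for a name from the list of things; names that differ only in an ending like _2 or _b are one class to them, and where a whole thing is asked for, a point or a joint stands for the part that bears it (a point fixed in the world has none). Each returns a list of dicts, best first, with "p" (0 to 1); they miss things now and then, are a little off and sometimes report something else, mostly with a low value. They report only what shows in the picture. A call takes as long as a camera call.
- nets.recognise(label, camera): "bbox" ([left, top, right, bottom] in pixels, round what is visible of it).
- nets.silhouettes(label, camera): "mask" (384x512 bool, what is visible of it) and "bbox" ([left, top, right, bottom] in pixels, round what is visible of it).
- nets.spot_point(label, camera): "point" ([column, row] in pixels: a listed point, or the origin of a listed thing).
The state is a dict: "time_s": time; "qpos": joint angles; "qvel": joint speeds; "effort": joint torques, N m; "tool_pos": TCP position; "ee_rot": TCP orientation; "wrist_force": force on the tool from outside, world axes, zero at the start; "ft_torque": the same for the moment, N m; "finger_gap": finger opening in mm; "gripper_force": force on a finger pad.
Only numpy, scipy, OpenCV 4.12 (cv2) and the standard library are available. Lean on these libraries where they do the work, as an engineer would, in place of code of your own. Each camera call takes 0.05 s, during which the arm holds its last target. There are 200 camera calls.

## Working session

There is one attempt and no reset: what is moved stays moved. The work goes in short steps, Python scripts to look and compute and a tool call to move; the robot and the scene stay as the last step left them, time stands still between calls to the robot, and variables do not carry over. Pictures are saved under pics/ and viewed, at most 10 in all, crops included, and the job is handed in when it is done.

Besides the shell and the picture viewer there is one more tool, called after "Call:" by a JSON object that holds its "fn" and its "kwargs". arm_command: Moves the arm, as the interface text tells. Shifts and turns lie within -1 to 1; 1 stands for 2 cm of shift or 4 degrees of turn. Its arguments: {"type":"object","properties":{"series":{"type":"array"}},"required":["series"]}

```bash
ls; mkdir -p pics; python3 - <<'E'
from plant import arm, optics, nets
import cv2,numpy as np
print(arm.state(), arm.nose_length)
a=optics.get_image("top");b=optics.get_image("side")
cv2.imwrite("pics/top0.png",a[:,:,::-1]);cv2.imwrite("pics/side0.png",b[:,:,::-1])
for n in("top","side"):print(n,optics.camera_model(n))
for l in("rack","tray","carton_1","cylinder_1","key","jar"):
  for c in ("top","side"):
    print(l,c,[(np.round(d["point"]).tolist(),round(d["p"],2)) for d in nets.spot_point(l,c)])
E
```

```text
pics
{'time_s': 0.0, 'qpos': array([-1.25880583,  0.62931074,  0.03841969,  1.5183487 , -0.02696652,
        0.99634398, -0.02002041]), 'qvel': array([ 1.06155898e-03, -2.30989464e-03, -1.99882791e-03,  1.03939373e-03,
        7.12123958e-04, -1.07180750e-06, -1.36106067e-03]), 'effort': array([ 8.34769617e-04, -5.49729216e+01,  1.14371996e+00, -1.86636293e+01,
       -5.22983400e-02,  2.37060670e-02,  1.65774413e-04]), 'tool_pos': array([239.49460149, 603.57154179, 218.58284121]), 'ee_rot': array([-3.13969967e+00,  3.80959739e-05,  2.76381846e+00]), 'wrist_force': array([-0.01597958, -1.28903825, -0.00354216]), 'ft_torque': array([-0.05032816, -0.01205532,  0.00793262]), 'gripper_force': 0.0, 'finger_gap': 94.12197326322601} 14.0
top {'fov_y': 46.42348752422292, 'cx': 250.737078707391, 'cy': 190.11645407840996, 'rvec': array([ 2.23577415, -2.18407201,  0.07957076]), 'tvec': array([ -43.07956306,  576.81832836, 1224.123875  ])}
side {'fov_y': 51.03384920656753, 'cx': 252.29700066492734, 'cy': 187.97581192011043, 'rvec': array([ 0.66150594, -2.68307789,  1.09788013]), 'tvec': array([485.47224538, 265.0374163 , 728.66918258])}
rack top [([318.0, 184.0], 0.73), ([299.0, 129.0], 0.25)]
rack side [([271.0, 145.0], 0.87)]
tray top [([157.0, 188.0], 0.9)]
tray side [([179.0, 300.0], 0.62)]
carton_1 top [([275.0, 181.0], 0.89), ([327.0, 190.0], 0.87), ([302.0, 187.0], 0.64), ([350.0, 196.0], 0.59)]
carton_1 side [([281.0, 142.0], 0.71), ([266.0, 155.0], 0.51)]
cylinder_1 top [([277.0, 251.0], 0.68), ([223.0, 246.0], 0.62)]
cylinder_1 side [([295.0, 263.0], 0.9), ([331.0, 212.0], 0.78)]
key top [([188.0, 249.0], 0.56)]
key side [([283.0, 301.0], 0.79)]
jar top [([201.0, 137.0], 0.69), ([349.0, 196.0], 0.61), ([160.0, 188.0], 0.53)]
jar side [([150.0, 231.0], 0.74)]
```

View pics/top0.png

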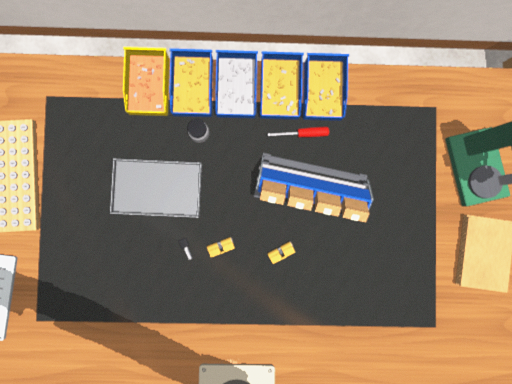

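View pics/side0.png

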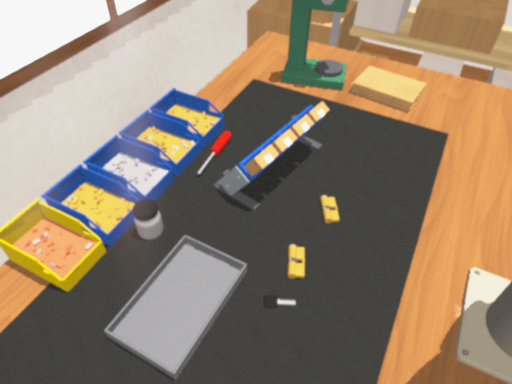

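```bash
cat > h.py <<'E'
from plant import arm, optics, nets
import cv2,numpy as np
def cam(n):
    m=optics.camera_model(n);f=192/np.tan(np.radians(m["fov_y"]/2))
    return np.array([[f,0,m["cx"]],[0,f,m["cy"]],[0,0,1]]),cv2.Rodrigues(m["rvec"])[0],m["tvec"],m
def ray(n,uv,z):
    K,R,t,_=cam(n);c=-R.T@t;d=R.T@np.linalg.solve(K,[uv[0],uv[1],1]);return c+d*(z-c[2])/d[2]
def proj(n,P):
    K,R,t,m=cam(n);return cv2.projectPoints(np.array(P,float).reshape(-1,3),m["rvec"],m["tvec"],K,None)[0][:,0]
def rackT(x,y,yaw):  # rack frame -> world; slope up direction = away
    c,s=np.cos(yaw),np.sin(yaw);a=np.radians(35)
    Z=np.array([[c,-s,0],[s,c,0],[0,0,1]])
    Y=np.array([[np.cos(a),0,-np.sin(a)],[0,1,0],[np.sin(a),0,np.cos(a)]])
    return Z@Y,np.array([x,y,60.])
def st():
    s=arm.state();print(round(s["time_s"],2),np.round(s["tool_pos"],1),np.round(s["ee_rot"],3),"F",np.round(s["wrist_force"],2),"gap",round(s["finger_gap"],1),"gf",round(s["gripper_force"],1));return s
E
python3 - <<'E'
from h import *
P=[ray("top",p,58) for p in((275,181),(302,187),(327,190),(350,196))]
print(np.round(P,1)); d=P[0]-P[3];print("len",np.linalg.norm(d),"yaw",np.arctan2(-d[0],d[1]))
print("rack",ray("top",(318,184),60),ray("side",(271,145),60))
print("tray",ray("top",(157,188),0),ray("side",(179,300),0))
for c in((111,158),(201,161),(200,217),(110,214)):print("tray rim",ray("top",c,26))
print("cyl",ray("top",(277,251),8),ray("top",(223,246),8),"jar",ray("top",(201,137),0),"scr",ray("top",(300,132),10))
print("wristcam",cam("wrist")[3],-cam("wrist")[1].T@cam("wrist")[2],cam("wrist")[1][2])
E
```

```text
[[ 601.5  -92.8   58. ]
 [ 587.2 -165.5   58. ]
 [ 580.8 -232.8   58. ]
 [ 566.2 -294.9   58. ]]
len 205.20706417725447 yaw -0.17308876719894006
rack [ 596.19147988 -207.9489555    60.        ] [ 600.37084754 -202.50527014   60.        ]
tray [577.95663174 230.99659444   0.        ] [ 5.84719698e+02  2.31120439e+02 -1.13686838e-13]
tray rim [655.55902954 353.56408211  26.        ]
tray rim [653.63633188 108.76271506  26.        ]
tray rim [500.53057392 107.20225576  26.        ]
tray rim [503.18412666 350.59160772  26.        ]
cyl [ 411.19253519 -106.19103345    8.        ] [421.85133949  43.26720238   8.        ] jar [724.0237249  112.93589117   0.        ] scr [ 743.95568504 -163.84839356   10.        ]
wristcam {'fov_y': 59.00578184046363, 'cx': 258.1427046301591, 'cy': 191.93606492570873, 'rvec': array([-2.39586192, -1.62928088, -0.23444439]), 'tvec': array([-650.04423801,  -30.39601664,  391.29085881])} [163.67241919 633.9661489  384.56238328] [ 0.26150549 -0.1025491  -0.9597388 ]
```

Call:
{"fn": "arm_command", "kwargs": {"series": [[-1,[0,0,0],-0.98],[-1,[0,0,0],-0.98],[-1,[0,0,0],-0.98],[-1,[-0.585,-0.992,0],0],[-1,[-0.585,-0.992,0],0],[-1,[-0.585,-0.992,0],0],[-1,[-0.585,-0.992,0],0],[-1,[-0.585,-0.992,0],0]]}}

```text
time_s: 1.5
tool_pos: [280.7, 495.6, 219.6]
ee_rot: [3.141, 0.0, 2.969]
wrist_force: [0.6, -0.5, -0.2]
finger_gap: 93.8
gripper_force: 0.0
```

Call:
{"fn": "arm_command", "kwargs": {"series": [[-1,[-0.585,-0.992,0],0],[-1,[-0.585,-0.992,0],0],[-1,[-0.585,-0.992,0],0],[-1,[-0.585,-0.992,0],0],[-1,[-0.585,-0.992,0],0],[-1,[-0.585,-0.992,0],0],[-1,[-0.585,-0.992,0],0],[-1,[-0.585,-0.992,0],0]]}}

```text
time_s: 2.3
tool_pos: [345.7, 323.2, 219.7]
ee_rot: [3.141, 0.0, 2.969]
wrist_force: [0.6, 0.1, -0.3]
finger_gap: 93.9
gripper_force: 0.0
```

Call:
{"fn": "arm_command", "kwargs": {"series": [[-1,[-0.585,-0.992,0],0],[-1,[-0.585,-0.992,0],0],[-1,[-0.585,-0.992,0],0],[-1,[-0.585,-0.992,0],0],[-1,[-0.585,-0.992,0],0],[-1,[-0.585,-0.992,0],0],[-1,[-0.585,-0.992,0],0],[-1,[-0.585,-0.992,0],0]]}}

```text
time_s: 3.1
tool_pos: [410.7, 150.7, 219.7]
ee_rot: [3.141, 0.001, 2.969]
wrist_force: [0.1, 0.1, 0.1]
finger_gap: 94.2
gripper_force: 0.0
```

Call:
{"fn": "arm_command", "kwargs": {"series": [[-1,[-0.585,-0.992,0],0],[-1,[-0.585,-0.992,0],0],[-1,[-0.585,-0.992,0],0],[-1,[-0.585,-0.992,0],0],[-1,[-0.585,-0.992,0],0],[-1,[-0.585,-0.992,0],0],[-1,[-0.585,-0.992,0],0],[-1,[-0.585,-0.992,0],0]]}}

```text
time_s: 3.9
tool_pos: [475.6, -21.8, 219.7]
ee_rot: [3.141, 0.0, 2.969]
wrist_force: [1.1, -0.3, -0.9]
finger_gap: 93.6
gripper_force: 0.0
```

Call:
{"fn": "arm_command", "kwargs": {"series": [[-1,[-0.585,-0.992,0],0],[-1,[-0.585,-0.992,0],0],[-1,[-0.585,-0.992,0],0],[-1,[-0.585,-0.992,0],0],[-1,[-0.585,-0.992,0],0],[-1,[-0.585,-0.992,0],0],[-1,[-0.585,-0.992,0],0],[-1,[-0.585,-0.992,0],0]]}}

```text
time_s: 4.7
tool_pos: [540.5, -194.2, 219.6]
ee_rot: [3.142, 0.0, 2.969]
wrist_force: [-0.6, 0.5, 0.4]
finger_gap: 94.0
gripper_force: 0.0
```

```bash
python3 - <<'E'
from h import *
st()
i=optics.get_image("wrist");cv2.imwrite("pics/w1.png",i[:,:,::-1])
for d in nets.recognise("carton_1","wrist"):print(np.round(d["bbox"]),d["p"])
R,o=rackT(592,-203,-.173)
print(np.round(proj("wrist",[R@[0,y,52]+o for y in(-145,-71,0,71,145)])))
cv2.imwrite("pics/w1.png",cv2.resize(i[:,:,::-1],(800,600),interpolation=cv2.INTER_CUBIC))
E
```

```text
4.7 [ 540.5 -194.2  219.6] [3.142 0.    2.969] F [-0.62  0.49  0.41] gap 94.0 gf 0.0
[355. 180. 454. 238.] 0.83
[185. 177. 267. 234.] 0.8
[278.   0. 349.  68.] 0.75
[272. 178. 360. 234.] 0.69
[441.   0. 512.  45.] 0.36
[[ 98. 215.]
 [182. 215.]
 [262. 215.]
 [342. 214.]
 [426. 214.]]
```

View pics/w1.png

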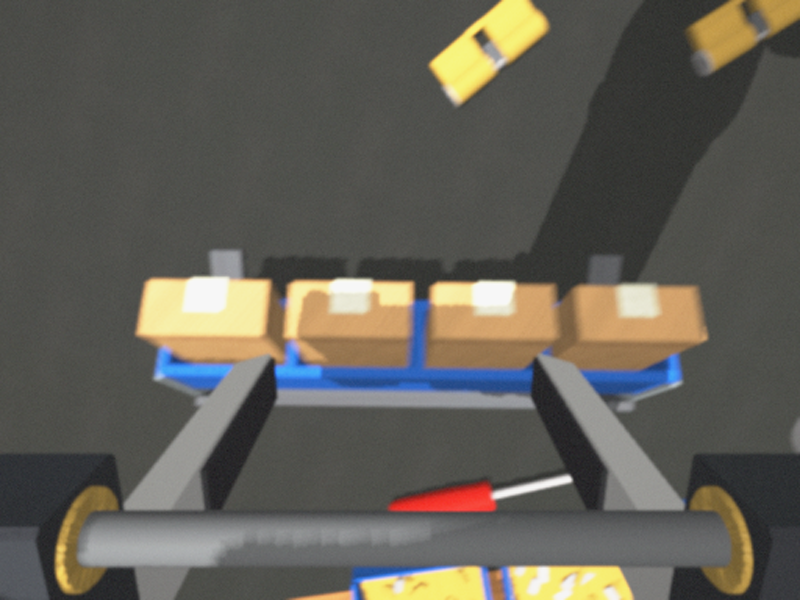

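```bash
python3 - <<'E'
from h import *
i=optics.get_image("wrist")
R,o=rackT(592,-203,-.173)
for x,z in((11,96),(-17,96),(21,52)):
  P=[R@[x,y+s,z]+o for y in(-106.5,-35.5,35.5,106.5) for s in(-30,30)]
  print((x,z),P[0].round(1));print(np.round(proj("wrist",P),1).tolist())
c=i[165:250,80:465]
big=cv2.resize(c[:,:,::-1],None,fx=4,fy=4,interpolation=cv2.INTER_CUBIC)
out=np.vstack([big[:,:770],big[:,770:]])[:, :800]
cv2.imwrite("pics/w2.png",cv2.resize(out,(680,600)) if 0 else out[:600] if out.shape[0]<=600 else cv2.resize(out,None,fx=600/out.shape[0],fy=600/out.shape[0]))
print(out.shape)
E
```

```text
(11, 96) [ 523.1 -329.5  144.9]
[[77.3, 215.4], [157.3, 215.3], [172.0, 215.3], [251.9, 215.2], [266.6, 215.2], [346.5, 215.2], [361.2, 215.2], [441.2, 215.1]]
(-17, 96) [ 500.5 -325.6  128.9]
[[83.4, 180.4], [160.7, 180.4], [174.9, 180.4], [252.1, 180.3], [266.3, 180.3], [343.5, 180.2], [357.7, 180.2], [434.9, 180.2]]
(21, 52) [ 556.1 -335.3  114.6]
[[101.1, 239.6], [170.5, 239.5], [183.3, 239.5], [252.8, 239.5], [265.5, 239.5], [334.9, 239.4], [347.7, 239.4], [417.1, 239.3]]
(680, 770, 3)
```

View pics/w2.png

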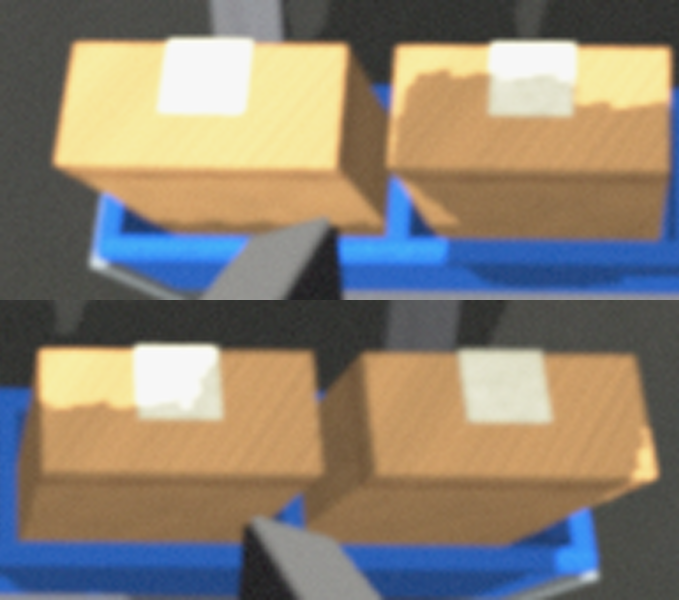

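```bash
cat > fit.py <<'E'
from h import *
from scipy.optimize import least_squares
far=[(95,211.8),(175.8,213.2),(189.7,213.7),(269.3,213.7),(283.8,214.3),(363.7,214),(379,214.9),(458.7,216)]
near=[(100.7,176.9),(178.9,177.5),(192.2,178),(270.1,177.8),(283.3,178.6),(361.8,179.5),(375.9,180.3),(452.7,180.6)]
ys=[y+s for y in(-106.5,-35.5,35.5,106.5) for s in(-30,30)]
def f(p):
    R,o=rackT(*p);P=[R@[11,y,96]+o for y in ys]+[R@[-17,y,96]+o for y in ys]
    return (proj("wrist",P)-np.array(far+near)).ravel()
r=least_squares(f,[592,-203,-.17]);print(r.x,np.round(r.fun.reshape(2,8,2),1).tolist())
R,o=rackT(*r.x)
for y in(-106.5,-35.5,35.5,106.5):print(y,"top centre",np.round(R@[-3,y,96]+o,1),"fartop",np.round(R@[11,y,96]+o,1))
# check rack in top camera
print(proj("top",[R@[11,-106.5-30,96]+o,R@[11,136.5,96]+o,R@[-17,-136.5,96]+o]).round(1))
E
python3 fit.py
```

```text
[ 5.93084668e+02 -1.90080339e+02 -1.84621483e-01] [[[-0.2, 0.1], [-0.8, -0.5], [0.0, -0.8], [0.6, 0.0], [0.7, -0.4], [0.8, 0.7], [0.2, -0.1], [0.3, -0.4]], [[-0.0, 0.1], [-0.7, 0.3], [0.2, -0.1], [-0.3, 1.0], [0.7, 0.3], [-0.6, 0.2], [-0.5, -0.4], [-0.2, 0.1]]]
-106.5 top centre [ 517.  -284.2  136.9] fartop [ 528.3 -286.3  144.9]
-35.5 top centre [ 530.  -214.4  136.9] fartop [ 541.3 -216.5  144.9]
35.5 top centre [ 543.1 -144.6  136.9] fartop [ 554.3 -146.7  144.9]
106.5 top centre [556.1 -74.8 136.9] fartop [567.4 -76.9 144.9]
[[366.8 212.5]
 [259.3 189.8]
 [363.2 221.4]]
```

Call:
{"fn": "arm_command", "kwargs": {"series": [[-1,[-0.775,-0.947,0],0],[-1,[-0.775,-0.947,0],0],[-1,[-0.775,-0.947,0],0],[-1,[-0.775,-0.947,0],0],[-1,[-0.775,-0.947,0],0],[-1,[0,0,0.2],-1],[-1,[0,0,0.2],-1],[-1,[0,0,0.2],-1]]}}

```text
time_s: 5.65
tool_pos: [600.3, -297.9, 207.1]
ee_rot: [3.14, -0.0, -3.1]
wrist_force: [-0.3, -0.4, 0.0]
finger_gap: 93.8
gripper_force: 0.0
```

Call:
{"fn": "arm_command", "kwargs": {"series": [[-1,[0,0,0.3],-1],[-1,[0,0,0.3],-1],[-1,[0,0,0.3],-1],[-1,[0,0,0.3],-1],[-1,[0,0,0.3],-1],[-1,[0,0,0.3],-1],[-1,[0,0,0.5],-1],[-1,[0,0,0.5],-1]]}}

```text
time_s: 6.45
tool_pos: [600.4, -297.8, 151.4]
ee_rot: [3.141, 0.001, -2.541]
wrist_force: [-0.5, 0.1, 0.4]
finger_gap: 93.9
gripper_force: 0.0
```

```bash
python3 - <<'E'
from h import *
s=st();print(s["qpos"].round(2))
R,o=rackT(593.1,-190.1,-.1846)
c,n=np.cos(-.1846),np.sin(-.1846)
d=s["tool_pos"]-o;print("ex,ey",d[0]*c+d[1]*n,-d[0]*n+d[1]*c)
E
```

```text
6.45 [ 600.4 -297.8  151.4] [ 3.141e+00  1.000e-03 -2.541e+00] F [-0.53  0.12  0.35] gap 93.9 gf 0.0
[ 0.49  0.73 -0.13  1.52  0.11  0.9   2.5 ]
ex,ey 26.96329985431195 -104.5131314007371
```

Call:
{"fn": "arm_command", "kwargs": {"series": [[-1,[0.1,-0.1,0.87],0],[-1,[0,0,0],0],[-1,[0.14,0.14,0],0],[-1,[0.14,0.14,0],0]]}}

```text
time_s: 6.85
tool_pos: [592.3, -300.5, 134.9]
ee_rot: [-3.141, 0.001, -2.546]
wrist_force: [-0.2, 0.6, 0.6]
finger_gap: 94.1
gripper_force: 0.0
```

Call:
{"fn": "arm_command", "kwargs": {"series": [[-1,[0.14,0.14,0],0],[-1,[0.14,0.14,0],0],[-1,[0,0,0],0]]}}

```text
time_s: 7.15
tool_pos: [584.3, -299.7, 134.9]
ee_rot: [-3.141, 0.001, -2.546]
wrist_force: [0.9, 0.5, 1.5]
finger_gap: 94.1
gripper_force: 0.6
```

```bash
python3 - <<'E'
from h import *
s=st()
i=optics.get_image("side");cv2.imwrite("pics/s1.png",cv2.resize(i[70:230,200:400,::-1],(800,600),interpolation=cv2.INTER_CUBIC) if 0 else cv2.resize(i[70:220,200:400,::-1],(800,600),interpolation=cv2.INTER_CUBIC))
E
```

```text
7.15 [ 584.3 -299.7  134.9] [-3.141e+00  1.000e-03 -2.546e+00] F [0.92 0.48 1.48] gap 94.1 gf 0.6
```

View pics/s1.png

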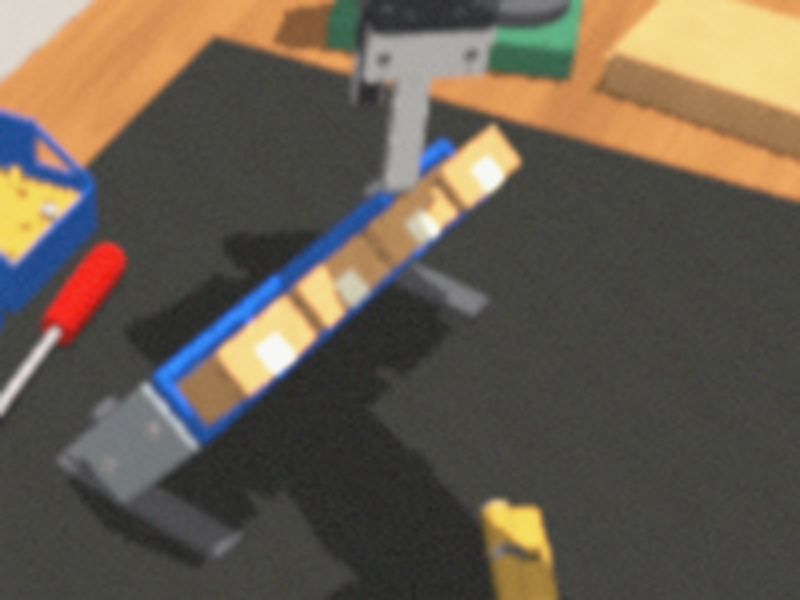

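Call:
{"fn": "arm_command", "kwargs": {"series": [[-1,[0.1,0.1,0],0],[-1,[0,0,0],0]]}}

```text
time_s: 7.4
tool_pos: [582.4, -299.2, 134.9]
ee_rot: [-3.14, 0.002, -2.546]
wrist_force: [1.6, 0.5, 3.2]
finger_gap: 94.0
gripper_force: 2.1
```

```bash
python3 - <<'E'
from h import *
s=st()
i=optics.get_image("wrist");cv2.imwrite("pics/w3.png",cv2.resize(i[:,:,::-1],(800,600),interpolation=cv2.INTER_CUBIC))
E
```

```text
7.4 [ 582.4 -299.2  134.9] [-3.140e+00  2.000e-03 -2.546e+00] F [1.58 0.49 3.24] gap 94.0 gf 2.1
```

View pics/w3.png

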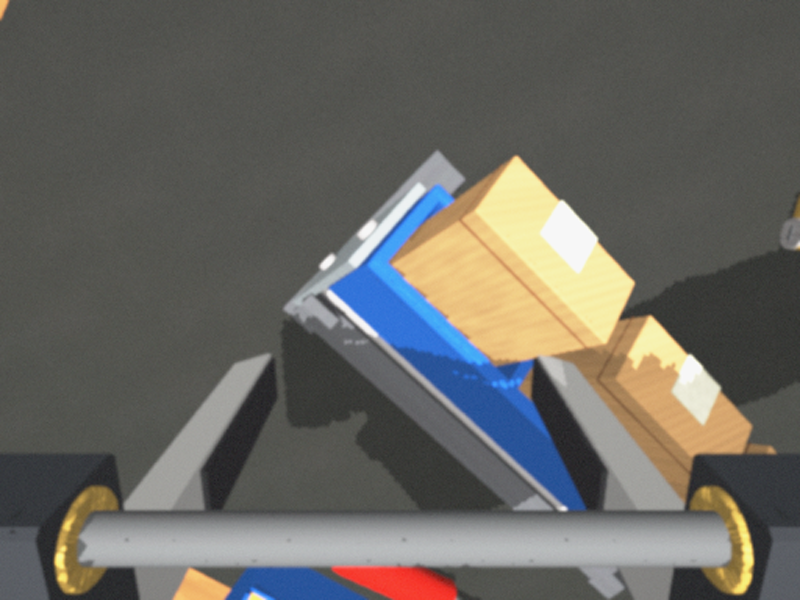

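Call:
{"fn": "arm_command", "kwargs": {"series": [[-1,[-0.33,-0.33,0],0],[-1,[-0.33,-0.33,0],0],[-1,[0,0,-0.9],1],[-1,[0,0,-0.9],1],[-1,[0,0,-0.9],1],[-1,[0,0,-0.9],1],[-1,[0,0,0],1],[-1,[0,0,0],1]]}}

```text
time_s: 8.25
tool_pos: [600.1, -302.9, 206.0]
ee_rot: [-3.141, -0.0, -2.968]
wrist_force: [-0.0, -0.5, -0.3]
finger_gap: 94.0
gripper_force: 0.0
```

Call:
{"fn": "arm_command", "kwargs": {"series": [[-1,[0,0,0],1],[-1,[0,0,0],1],[-1,[0,0,0],1],[-1,[0,0,0],1],[-1,[0,0,0],1],[-1,[0.9,0,0],0.17],[-1,[0.9,0,0],0],[-1,[0.9,0,0],0]]}}

```text
time_s: 9.05
tool_pos: [546.0, -292.8, 205.1]
ee_rot: [3.142, -0.002, 2.958]
wrist_force: [-0.1, -0.4, -1.4]
finger_gap: 94.1
gripper_force: 0.0
```

Call:
{"fn": "arm_command", "kwargs": {"series": [[-1,[0.9,0.1,0],0],[-1,[0,0,0],0]]}}

```text
time_s: 9.25
tool_pos: [527.3, -287.6, 205.5]
ee_rot: [3.141, -0.004, 2.956]
wrist_force: [0.6, -0.8, 0.9]
finger_gap: 94.0
gripper_force: 0.0
```

```bash
python3 - <<'E'
from h import *
s=st();o=(593.1,-190.1)
c,n=np.cos(-.1846),np.sin(-.1846)
d=s["tool_pos"][:2]-o;print("ex,ey",d[0]*c+d[1]*n,-d[0]*n+d[1]*c)
i=optics.get_image("wrist")
R,o=rackT(593.1,-190.1,-.1846)
print(proj("wrist",[R@[x,y,96]+o for y in(-136.5,-76.5,-65.5,-5.5,5.5) for x in(11,-17)]).round(1).tolist())
cv2.imwrite("pics/w4.png",cv2.resize(i[130:280,180:480,::-1],(800,400),interpolation=cv2.INTER_CUBIC))
E
```

```text
9.25 [ 527.3 -287.6  205.5] [ 3.141 -0.004  2.956] F [ 0.62 -0.8   0.91] gap 94.0 gf 0.0
ex,ey -46.83812819474582 -107.90636348820526
[[217.8, 211.8], [219.3, 174.8], [302.8, 211.9], [301.2, 174.9], [318.4, 211.9], [316.2, 175.0], [403.3, 212.0], [398.1, 175.1], [418.9, 212.0], [413.1, 175.1]]
```

View pics/w4.png

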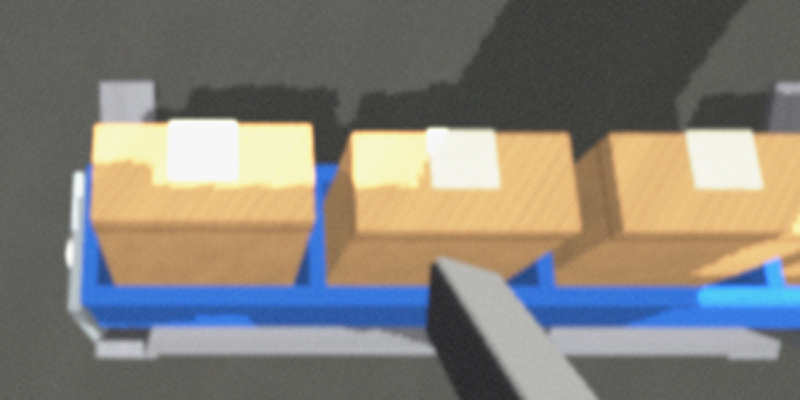

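```bash
python3 - <<'E'
from h import *
s=st()
i=optics.get_image("wrist");s=st();i=optics.get_image("wrist")
R,o=rackT(593.1,-190.1,-.1846)
print(proj("wrist",[R@[x,y,96]+o for y in(-136.5,-76.5,-65.5,-5.5,5.5) for x in(11,-17)]).round(1).tolist())
g=cv2.cvtColor(cv2.cvtColor(i,cv2.COLOR_RGB2BGR),cv2.COLOR_BGR2HSV)[:,:,0].astype(int)
for r in (183,188,200,207):
  hue=g[r,195:440]; m=(hue<40)&(i[r,195:440,0].astype(int)>i[r,195:440,2].astype(int)+25)
  e=np.flatnonzero(np.diff(m.astype(int)));print(r,(e+195).tolist())
  row=cv2.GaussianBlur(i,(3,3),0)[r,:,0].astype(int);d=np.abs(row[2:]-row[:-2]);print([ (k+1,int(d[k])) for k in range(200,440) if d[k]>18 and d[k]==d[k-2:k+3].max()])
E
```

```text
9.3 [ 529.1 -287.9  205.8] [-3.142e+00 -1.000e-03  2.957e+00] F [ 0.72  0.51 -0.81] gap 93.7 gf 0.0
9.35 [ 530.1 -288.   205.9] [-3.142  0.     2.957] F [ 0.34  0.04 -0.15] gap 94.2 gf 0.0
[[217.5, 209.7], [219.0, 172.8], [302.6, 209.8], [301.1, 172.9], [318.2, 209.9], [316.1, 173.0], [403.3, 210.0], [398.1, 173.1], [418.9, 210.1], [413.1, 173.1]]
183 [212, 242, 269, 298, 307, 339, 365, 395, 398]
[(213, 105), (297, 118), (298, 118), (308, 67), (394, 98), (395, 98), (399, 34), (409, 55)]
188 [213, 241, 269, 297, 306, 341, 365]
[(213, 114), (298, 133), (306, 73), (311, 48), (395, 53), (410, 57)]
200 [213, 297, 302]
[(206, 94), (211, 86), (214, 73), (298, 119), (313, 56), (397, 52), (412, 52)]
207 [213, 297, 301]
[(206, 90), (210, 71), (213, 73), (298, 92), (301, 47), (313, 55), (398, 53), (413, 53)]
```

```bash
cat > edges.py <<'E'
from h import *
from scipy.optimize import least_squares
s=st()
i=optics.get_image("wrist");b=cv2.GaussianBlur(i,(3,3),0).astype(int)
def ed(v,a,z,t):
    d=np.abs(v[2:]-v[:-2]).sum(-1);return [(k+1,int(d[k])) for k in range(a,z) if d[k]>t and d[k]==d[max(k-3,0):k+4].max()]
E
python3 - <<'E'
from edges import *
for c in(228,232,285,330):print(c,ed(b[:,c],160,260,40))
for r in(178,190,204):print(r,ed(b[r],195,440,60))
# blue rim of far wall top : cols
R,o=rackT(593.1,-190.1,-.1846)
print(proj("wrist",[R@[x,-106.5,96]+o for x in(11,-17)]+[R@[21,-106.5,52]+o,R@[17,-106.5,52]+o]+[R@[21,-149.5,52]+o]).round(1).tolist())
E
```

```text
9.4 [ 530.5 -288.   205.9] [-3.141e+00  1.000e-03  2.958e+00] F [-0.19 -0.16 -0.29] gap 93.5 gf 0.0
228 [(170, 88), (189, 89), (207, 75), (232, 158), (239, 67), (248, 76), (253, 215), (260, 189)]
232 [(170, 87), (189, 77), (207, 79), (232, 156), (239, 63), (248, 74), (253, 200), (260, 184)]
285 [(170, 295), (171, 295), (199, 56), (207, 87), (232, 160), (239, 61), (248, 151), (259, 148)]
330 [(174, 300), (198, 85), (211, 89), (212, 89), (232, 153), (239, 61), (248, 83), (253, 110), (259, 153)]
178 [(214, 254), (297, 329), (311, 241), (366, 104), (394, 205), (409, 119), (438, 117)]
190 [(207, 228), (214, 191), (234, 69), (298, 233), (305, 149), (312, 170), (341, 88), (367, 108), (395, 127), (410, 117), (440, 102)]
204 [(206, 278), (213, 172), (298, 181), (313, 129), (397, 132), (413, 111)]
[[260.0, 209.7], [260.0, 172.8], [259.6, 236.0], [259.6, 231.2], [207.1, 235.9]]
```

```bash
python3 - <<'E'
from edges import *
from scipy.spatial.transform import Rotation as Ro
s=arm.state();T=Ro.from_euler("xyz",s["ee_rot"]).as_matrix();p=s["tool_pos"]
print(proj("wrist",[p+T@[x,y,14] for x in(8,-8) for y in(-59.5,-47,47,59.5)]).round(1).tolist())
for r in(232,236,240,245):print(r,ed(b[r],100,380,60))
for c in(160,170,345,355):print(c,ed(b[:,c],215,260,50))
h=cv2.cvtColor(i,cv2.COLOR_RGB2HSV)
cv2.imwrite("pics/w5.png",cv2.resize(i[155:265,130:400,::-1],(800,326),interpolation=cv2.INTER_CUBIC))
E
```

```text
9.45 [ 530.5 -287.9  205.8] [-3.142e+00  1.000e-03  2.958e+00] F [ 0.37  0.08 -0.59] gap 94.3 gf 0.0
[[153.6, 227.9], [175.7, 228.0], [341.3, 228.1], [363.3, 228.2], [156.0, 253.6], [177.5, 253.6], [339.4, 253.8], [360.9, 253.8]]
232 [(149, 89), (150, 89), (171, 178), (176, 79), (205, 181), (210, 131), (222, 61), (289, 72), (302, 72), (341, 160), (346, 173), (368, 114)]
236 [(147, 130), (168, 185), (176, 92), (205, 178), (209, 137), (341, 148), (348, 164), (369, 109)]
240 [(143, 121), (166, 172), (176, 85), (205, 148), (210, 122), (340, 105), (351, 181), (373, 113)]
245 [(140, 121), (163, 179), (176, 75), (177, 75), (207, 113), (215, 72), (340, 92), (354, 172), (377, 127)]
160 [(229, 150), (249, 119)]
170 [(226, 143), (233, 124)]
345 [(231, 121)]
355 [(228, 77), (229, 77), (247, 116)]
```

View pics/w5.png

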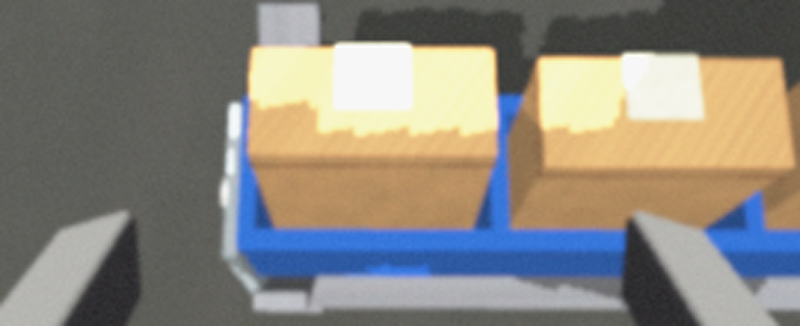

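Call:
{"fn": "arm_command", "kwargs": {"series": [[-0.53,[0.1,-0.46,0.68],0],[-0.53,[0,0,0.68],0],[-0.53,[0,0,0.68],0],[-0.53,[0,0,0],0],[-0.53,[0,0,0],0],[-0.53,[0,0,0],0]]}}

```text
time_s: 10.1
tool_pos: [526.0, -296.5, 165.5]
ee_rot: [-3.141, 0.001, 2.957]
wrist_force: [1.0, 0.8, 0.9]
finger_gap: 71.6
gripper_force: 0.0
```

```bash
cat >> h.py <<'E'
O=np.array([593.7,-193.8]);YAW=-.1846
def rel(p):
    c,n=np.cos(YAW),np.sin(YAW);d=np.array(p[:2])-O;return np.round([d[0]*c+d[1]*n,-d[0]*n+d[1]*c],2)
E
python3 - <<'E'
from edges import *
print(rel(s["tool_pos"]))
from scipy.spatial.transform import Rotation as Ro
T=Ro.from_euler("xyz",s["ee_rot"]).as_matrix();p=s["tool_pos"];g=s["finger_gap"]/2
print("tip",proj("wrist",[p+T@[8,y,14] for y in(-g-12.5,-g,g,g+12.5)]).round(1).tolist())
R,_=rackT(0,0,YAW);o=np.r_[O,60]
print("cartons far-top",proj("wrist",[R@[11,y,96]+o for y in(-136.5,-76.5,-65.5,-5.5)]).round(1).tolist())
for r in (185,195,200,205,210):print(r,ed(b[r],150,460,60))
cv2.imwrite("pics/w6.png",cv2.resize(i[130:330,160:460,::-1],(800,533),interpolation=cv2.INTER_CUBIC))
E
```

```text
10.1 [ 526.  -296.5  165.5] [-3.141e+00  1.000e-03  2.957e+00] F [1.04 0.75 0.9 ] gap 71.6 gf 0.0
[ -47.71 -113.34]
tip [[173.5, 227.6], [195.5, 227.6], [321.6, 227.8], [343.6, 227.8]]
cartons far-top [[219.6, 238.5], [320.5, 238.7], [339.0, 238.7], [439.8, 238.9]]
185 [(221, 70), (244, 90)]
195 [(221, 251), (319, 302), (335, 267), (350, 84), (370, 125), (399, 130), (432, 183), (450, 133)]
200 [(221, 170), (238, 72), (319, 326), (331, 106), (336, 173), (370, 114), (400, 97), (433, 204), (451, 124)]
205 [(221, 194), (242, 83), (319, 235), (328, 109), (336, 180), (371, 113), (401, 109), (434, 122), (452, 127)]
210 [(212, 166), (221, 204), (242, 83), (255, 87), (286, 71), (301, 73), (319, 210), (325, 119), (337, 145), (371, 102), (402, 97), (435, 120), (453, 129)]
```

View pics/w6.png

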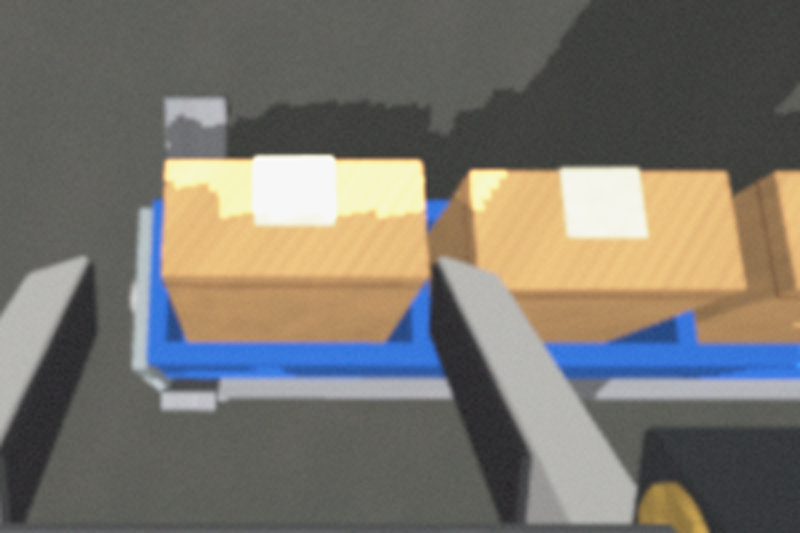

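Call:
{"fn": "arm_command", "kwargs": {"series": [[-0.53,[0,0,0.25],0],[-0.53,[0,0,0.15],0],[-0.53,[0,0,0.1],0],[-0.53,[0,0,0.1],0]]}}

```text
time_s: 10.55
tool_pos: [525.6, -296.2, 153.0]
ee_rot: [3.141, -0.0, 2.957]
wrist_force: [0.4, 1.1, 0.9]
finger_gap: 72.2
gripper_force: 0.2
```

Call:
{"fn": "arm_command", "kwargs": {"series": [[-0.53,[0,0,0.1],0],[-0.53,[0,0,0.1],0]]}}

```text
time_s: 10.75
tool_pos: [525.6, -296.3, 149.0]
ee_rot: [3.141, -0.0, 2.957]
wrist_force: [0.6, 1.1, 0.8]
finger_gap: 72.0
gripper_force: 0.2
```

Call:
{"fn": "arm_command", "kwargs": {"series": [[-0.53,[0,0,0.2],0],[-0.53,[0,0,0.2],0],[-0.53,[0,0,0.2],0]]}}

```text
time_s: 11.05
tool_pos: [525.6, -296.3, 136.8]
ee_rot: [3.141, -0.0, 2.957]
wrist_force: [0.2, -0.4, 0.4]
finger_gap: 72.0
gripper_force: 0.5
```

Call:
{"fn": "arm_command", "kwargs": {"series": [[-0.53,[0,0,0.25],0],[-0.53,[0,0,0.25],0],[-0.53,[0,0,0.25],0],[-0.53,[0,0,0.23],0],[-0.53,[0,0,0],0]]}}

```text
time_s: 11.55
tool_pos: [525.3, -296.3, 116.8]
ee_rot: [3.141, -0.001, 2.957]
wrist_force: [0.2, 0.5, 0.4]
finger_gap: 71.9
gripper_force: 0.1
```

Call:
{"fn": "arm_command", "kwargs": {"series": [[-0.4,[0,0.05,0],0],[-0.4,[0,0.1,0],0],[-0.29,[0,0.1,0],0],[-0.29,[0,0.05,0],0],[1,[0,0,0],0],[1,[0,0,0],0],[1,[0,0,0],0]]}}

```text
time_s: 12.25
tool_pos: [526.8, -290.3, 117.8]
ee_rot: [3.141, 0.0, 2.957]
wrist_force: [-0.0, 0.8, 2.0]
finger_gap: 59.9
gripper_force: 30.0
```

```bash
python3 -c "
from h import *
s=st();print(rel(s['tool_pos']))"
```

```text
12.25 [ 526.8 -290.3  117.8] [3.141 0.    2.957] F [-0.04  0.82  1.97] gap 59.9 gf 30.0
[ -48.01 -107.16]
```

Call:
{"fn": "arm_command", "kwargs": {"series": [[1,[0.143,0,-0.205],0],[1,[0.143,0,-0.205],0],[1,[0.143,0,-0.205],0],[1,[0,0,0],0],[1,[0,0,0],0],[1,[0,0,0],0],[1,[0,0,0],0]]}}

```text
time_s: 12.95
tool_pos: [518.3, -288.9, 129.8]
ee_rot: [3.142, -0.0, 2.957]
wrist_force: [-0.1, 0.1, -0.2]
finger_gap: 59.8
gripper_force: 30.1
```

Call:
{"fn": "arm_command", "kwargs": {"series": [[1,[0,0,0],0]]}}

```text
time_s: 13.05
tool_pos: [518.3, -289.0, 129.8]
ee_rot: [3.142, -0.0, 2.957]
wrist_force: [0.4, 0.2, -0.5]
finger_gap: 59.9
gripper_force: 30.1
```

Call:
{"fn": "arm_command", "kwargs": {"series": [[1,[0.36,0,-0.51],0],[1,[0.36,0,-0.51],0],[1,[0.36,0,-0.51],0],[1,[0.36,0,-0.51],0],[1,[0,0,-0.5],0],[1,[0,0,-0.5],0],[1,[0,0,0],0],[1,[0,0,0],0]]}}

```text
time_s: 13.85
tool_pos: [490.4, -283.6, 191.0]
ee_rot: [-3.142, 0.001, 2.957]
wrist_force: [0.1, -0.4, -0.1]
finger_gap: 60.0
gripper_force: 30.0
```

```bash
python3 - <<'E'
from h import *
F=[]
for k in range(6):
    F.append(arm.state()["wrist_force"]);optics.get_image("top")
print(np.mean(F,0),np.std(F,0))
s=st();print(s["qpos"].round(2))
# tray refit: rim corners by net mask in top image
m=nets.silhouettes("tray","top")[0];r=cv2.minAreaRect(cv2.findNonZero(m["mask"].astype(np.uint8)))
P=np.array([ray("top",q,26) for q in cv2.boxPoints(r)]);print(m["p"],P.round(1).tolist(),P.mean(0).round(1))
E
```

```text
[-0.04074806 -0.2600581  -0.17884588] [0.31438832 0.51272083 0.20788806]
14.15 [ 489.8 -283.5  190.2] [ 3.141e+00 -1.000e-03  2.957e+00] F [-0.6   0.06  0.04] gap 59.7 gf 30.0
[ 0.42  0.54  0.08  1.79 -0.06  0.81  1.92]
0.8 [[505.0, 352.0, 26.0], [654.5, 350.2, 26.0], [648.5, 107.9, 26.0], [498.3, 111.2, 26.0]] [576.6 230.3  26. ]
```

Call:
{"fn": "arm_command", "kwargs": {"series": [[1,[0,0,-0.8],-0.8],[1,[0,0,-0.8],-0.8],[1,[0,0,-0.8],-0.8],[1,[-0.146,0.5,0],0],[1,[-0.146,0.981,0],0],[1,[-0.146,0.981,0],0],[1,[-0.146,0.981,0],0],[1,[-0.146,0.981,0],0]]}}

```text
time_s: 15.0
tool_pos: [505.8, -193.5, 237.7]
ee_rot: [3.141, -0.001, 3.124]
wrist_force: [-0.1, 1.1, 0.6]
finger_gap: 60.0
gripper_force: 30.0
```

Call:
{"fn": "arm_command", "kwargs": {"series": [[1,[-0.146,0.981,0],0],[1,[-0.146,0.981,0],0],[1,[-0.146,0.981,0],0],[1,[-0.146,0.981,0],0],[1,[-0.146,0.981,0],0],[1,[-0.146,0.981,0],0],[1,[-0.146,0.981,0],0],[1,[-0.146,0.981,0],0]]}}

```text
time_s: 15.8
tool_pos: [531.5, -37.1, 237.7]
ee_rot: [3.141, -0.002, 3.124]
wrist_force: [0.3, 0.4, -1.1]
finger_gap: 59.8
gripper_force: 30.0
```

Call:
{"fn": "arm_command", "kwargs": {"series": [[1,[-0.146,0.981,0],0],[1,[-0.146,0.981,0],0],[1,[-0.146,0.981,0],0],[1,[-0.146,0.981,0],0],[1,[-0.146,0.981,0],0],[1,[-0.146,0.981,0],0],[1,[-0.146,0.981,0],0],[1,[-0.146,0.981,0],0]]}}

```text
time_s: 16.6
tool_pos: [557.2, 119.4, 237.6]
ee_rot: [3.141, -0.002, 3.124]
wrist_force: [-0.8, -0.1, -1.2]
finger_gap: 59.8
gripper_force: 30.0
```

Call:
{"fn": "arm_command", "kwargs": {"series": [[1,[-0.146,0.981,0.8],0],[1,[-0.146,0.981,0.8],0],[1,[-0.146,0.981,0.9],0],[1,[-0.146,0.981,0.9],0],[1,[-0.146,0.981,0.9],0],[1,[-0.146,0.981,0.9],0],[1,[-0.146,0.981,0.9],0],[1,[-0.146,0.981,0.9],0]]}}

```text
time_s: 17.4
tool_pos: [582.8, 275.7, 96.8]
ee_rot: [-3.141, -0.002, 3.124]
wrist_force: [0.4, -0.5, -0.9]
finger_gap: 60.1
gripper_force: 30.0
```

Call:
{"fn": "arm_command", "kwargs": {"series": [[1,[0,0.5,0],0],[1,[0,0,0],0],[1,[0,0,0],0]]}}

```text
time_s: 17.7
tool_pos: [584.3, 283.7, 99.3]
ee_rot: [-3.141, 0.001, 3.124]
wrist_force: [-0.2, 0.1, 0.3]
finger_gap: 59.9
gripper_force: 30.0
```

```bash
cat > cart.py <<'E'
from h import *
def corners(n,z0=0):
    for l in ("carton_1",):
        for d in nets.silhouettes(l,n): print(n,np.round(d["bbox"]),round(d["p"],2))
E
python3 - <<'E'
from cart import *
s=st()
i=optics.get_image("side")
cv2.imwrite("pics/s2.png",cv2.resize(i[:,:,::-1],(800,600)))
corners("side")
E
```

```text
17.7 [584.3 283.7  99.3] [-3.141e+00  1.000e-03  3.124e+00] F [-0.2   0.08  0.33] gap 59.9 gf 30.0
side [241. 144. 277. 174.] 0.92
side [273. 127. 297. 151.] 0.83
side [130. 271. 173. 319.] 0.69
side [293. 113. 316. 138.] 0.55
```

```bash
cat >> h.py <<'E'
def held(s,deg,L=79):  # 8 corners of held carton, leaning back by deg
    a=np.radians(deg);yaw=s["ee_rot"][2]-np.pi;c,n=np.cos(yaw),np.sin(yaw)
    ex=np.array([c,n,0]);ey=np.array([-n,c,0]);ez=np.array([0,0,1.])
    ax=-np.sin(a)*ex+np.cos(a)*ez;xx=np.cos(a)*ex+np.sin(a)*ez
    g=s["tool_pos"]+[0,0,5]
    return np.array([g+(z-L)*ax+x*xx+y*ey for z in(0,96) for x in(-14,14) for y in(-30,30)])
E
python3 - <<'E'
from h import *
s=arm.state()
for d in(0,10,20,35,45):
    p=proj("side",held(s,d));print(d,p.min(0).round(),p.max(0).round(), held(s,d)[:4:2].round(1).tolist())
ms=[m for m in nets.silhouettes("carton_1","side") if m["bbox"][0]<200]
m=ms[0]["mask"].astype(np.uint8)
for d in (0,10,20,25,30,35,40,45):
    q=np.zeros_like(m);cv2.fillConvexPoly(q,cv2.convexHull(proj("side",held(s,d)).astype(np.float32)).astype(np.int32),1)
    print(d,(m&q).sum()/ m.sum(), (m&q).sum()/(m|q).sum())
E
```

```text
0 [132. 270.] [177. 334.] [[570.3, 253.1, 25.8], [598.3, 252.6, 25.8]]
10 [134. 271.] [171. 331.] [[584.3, 252.9, 24.6], [611.8, 252.4, 29.4]]
20 [131. 271.] [173. 327.] [[598.2, 252.6, 25.8], [624.5, 252.1, 35.3]]
35 [122. 272.] [174. 320.] [[618.2, 252.2, 32.0], [641.1, 251.8, 48.1]]
45 [116. 273.] [175. 315.] [[630.3, 252.0, 39.0], [650.1, 251.6, 58.8]]
0 0.8764845605700713 0.3929712460063898
10 0.8895486935866983 0.4743508549715009
20 0.8990498812351544 0.6003172085646312
25 0.7909738717339667 0.565365025466893
30 0.8171021377672208 0.5681255161023947
35 0.8859857482185273 0.5481263776634827
40 0.8966745843230404 0.5125594025797692
45 0.9061757719714965 0.4660965180207697
```

Call:
{"fn": "arm_command", "kwargs": {"series": [[1,[0,0,0.4],0],[1,[0,0,0.4],0],[1,[0,0,0.3],0],[1,[0,0,0.1],0],[1,[0,0,0.1],0],[1,[0,0,0],0]]}}

```text
time_s: 18.45
tool_pos: [584.1, 284.1, 72.4]
ee_rot: [-3.141, -0.0, 3.125]
wrist_force: [-0.1, 0.3, -0.1]
finger_gap: 59.9
gripper_force: 30.0
```

Call:
{"fn": "arm_command", "kwargs": {"series": [[1,[-0.2,0,0],0],[1,[-0.2,0,0],0],[1,[-0.1,0,0],0],[1,[0,0,0],0]]}}

```text
time_s: 18.85
tool_pos: [594.0, 284.1, 72.8]
ee_rot: [3.142, -0.001, 3.125]
wrist_force: [-1.5, -0.1, 1.6]
finger_gap: 59.8
gripper_force: 30.0
```

Call:
{"fn": "arm_command", "kwargs": {"series": [[1,[-0.13,0,-0.06],0],[1,[-0.13,0,-0.06],0],[1,[-0.13,0,-0.06],0],[1,[-0.13,0,-0.06],0]]}}

```text
time_s: 19.25
tool_pos: [598.6, 284.0, 75.8]
ee_rot: [-3.139, -0.012, 3.126]
wrist_force: [-10.0, 0.2, 1.2]
finger_gap: 59.6
gripper_force: 30.0
```

Call:
{"fn": "arm_command", "kwargs": {"series": [[1,[-0.15,0,-0.03],0],[1,[-0.15,0,-0.03],0],[1,[-0.15,0,-0.03],0],[1,[-0.15,0,-0.03],0]]}}

```text
time_s: 19.65
tool_pos: [608.1, 284.0, 79.0]
ee_rot: [-3.139, -0.017, 3.126]
wrist_force: [-15.5, 0.4, 9.5]
finger_gap: 60.1
gripper_force: 30.0
```

```bash
python3 - <<'E'
from h import *
s=st()
optics.get_image("side")
ms=[m for m in nets.silhouettes("carton_1","side") if m["bbox"][0]<200]
print([(np.round(m["bbox"]),m["p"]) for m in ms])
for d in(0,10,15,20,35):
    p=proj("side",held(s,d));print(d,p.min(0).round(),p.max(0).round(), held(s,d)[:4:2].round(1).tolist())
E
```

```text
19.65 [608.1 284.   79. ] [-3.139 -0.017  3.126] F [-15.54   0.38   9.5 ] gap 60.1 gf 30.0
[(array([104., 234., 247., 379.]), 0.68), (array([125., 274., 167., 325.]), 0.61)]
0 [123. 272.] [168. 334.] [[593.7, 254.2, 5.0], [621.6, 253.8, 5.0]]
10 [125. 272.] [162. 331.] [[607.6, 254.0, 3.8], [635.2, 253.6, 8.7]]
15 [125. 272.] [162. 329.] [[614.6, 253.9, 4.1], [641.6, 253.5, 11.4]]
20 [122. 273.] [163. 327.] [[621.5, 253.8, 5.0], [647.8, 253.4, 14.6]]
35 [114. 274.] [164. 320.] [[641.5, 253.5, 11.3], [664.4, 253.1, 27.4]]
```

Call:
{"fn": "arm_command", "kwargs": {"series": [[1,[-0.16,0,-0.03],0],[1,[-0.16,0,-0.03],0],[1,[-0.16,0,-0.01],0],[1,[-0.16,0,0],0]]}}

```text
time_s: 20.15
tool_pos: [623.0, 283.9, 80.9]
ee_rot: [-3.14, -0.013, 3.126]
wrist_force: [-12.8, -0.7, 8.2]
finger_gap: 59.6
gripper_force: 30.0
```

Call:
{"fn": "arm_command", "kwargs": {"series": [[1,[-0.15,0,0],0],[1,[-0.15,0,0],0],[1,[-0.1,0,0],0],[1,[0,0,0],0]]}}

```text
time_s: 20.55
tool_pos: [632.9, 283.8, 81.1]
ee_rot: [-3.141, -0.009, 3.125]
wrist_force: [-9.3, -0.1, 5.4]
finger_gap: 59.9
gripper_force: 30.0
```

```bash
python3 - <<'E'
from h import *
s=st()
optics.get_image("side")
ms=[m for m in nets.silhouettes("carton_1","side") if m["bbox"][0]<200]
print([(np.round(m["bbox"]),m["p"]) for m in ms])
for d in(0,5,10,15,20):
    p=proj("side",held(s,d));print(d,p.min(0).round(),p.max(0).round(), held(s,d)[:4:2].round(1).tolist())
E
```

```text
20.55 [632.9 283.8  81.1] [-3.141 -0.009  3.125] F [-9.3  -0.09  5.4 ] gap 59.9 gf 30.0
[(array([123., 269., 158., 324.]), 0.72)]
0 [111. 266.] [157. 327.] [[618.4, 254.0, 7.1], [646.4, 253.6, 7.1]]
5 [112. 266.] [154. 325.] [[625.3, 253.9, 6.2], [653.2, 253.5, 8.6]]
10 [112. 266.] [151. 324.] [[632.3, 253.8, 5.9], [659.9, 253.4, 10.7]]
15 [113. 266.] [150. 322.] [[639.3, 253.7, 6.2], [666.3, 253.3, 13.4]]
20 [112. 266.] [151. 320.] [[646.2, 253.6, 7.1], [672.6, 253.2, 16.7]]
```

Call:
{"fn": "arm_command", "kwargs": {"series": [[1,[-0.12,0,0],0],[1,[0,0,0.1],0],[1,[0,0,0.1],0],[1,[0,0,0.05],0],[1,[0,0,0],0]]}}

```text
time_s: 21.15
tool_pos: [635.5, 283.9, 75.9]
ee_rot: [-3.141, -0.008, 3.126]
wrist_force: [-8.8, 0.4, 5.0]
finger_gap: 59.8
gripper_force: 30.0
```

```bash
python3 - <<'E'
from h import *
s=st()
for d in(-3,0,3):print(d,held(s,d)[:4:2].round(1).tolist())
E
```

```text
21.15 [635.5 283.9  75.9] [-3.141 -0.008  3.126] F [-8.76  0.36  4.95] gap 59.8 gf 30.0
-3 [[616.9, 254.2, 2.7], [644.9, 253.8, 1.3]]
0 [[621.0, 254.2, 1.9], [649.0, 253.7, 1.9]]
3 [[625.2, 254.1, 1.3], [653.1, 253.6, 2.7]]
```

Call:
{"fn": "arm_command", "kwargs": {"series": [[1,[0.15,0,0],0],[1,[0,0,0],0],[-0.4,[0,0,0],0],[-0.4,[0,0,0],0],[-0.4,[0,0,0],0]]}}

```text
time_s: 21.65
tool_pos: [638.5, 282.8, 76.9]
ee_rot: [3.141, 0.003, 3.124]
wrist_force: [-0.3, -0.5, -0.2]
finger_gap: 65.6
gripper_force: 0.0
```

Call:
{"fn": "arm_command", "kwargs": {"series": [[-0.5,[0,0,-0.5],0],[-0.5,[0,0,-1],0],[-0.5,[0,0,-1],0],[-0.5,[0,0,-1],0],[-0.5,[0,0,-1],0],[-0.5,[0,0,-1],0],[-0.5,[0,0,-1],0]]}}

```text
time_s: 22.35
tool_pos: [637.4, 283.1, 208.3]
ee_rot: [3.141, 0.002, 3.124]
wrist_force: [0.1, 1.2, -0.0]
finger_gap: 70.7
gripper_force: 0.0
```

```bash
python3 - <<'E'
from h import *
s=st()
i=optics.get_image("side")
ms=[m for m in nets.silhouettes("carton_1","side") if m["bbox"][0]<200]
print([(np.round(m["bbox"]),m["p"]) for m in ms])
m=ms[0]["mask"].astype(np.uint8)
s=dict(s);s["tool_pos"]=np.array([635,283.9,78.]);s["ee_rot"]=np.array([0,0,3.125])
for d in(-15,-8,0,8,15):
    p=proj("side",held(s,d));q=np.zeros_like(m);cv2.fillConvexPoly(q,cv2.convexHull(p.astype(np.float32)).astype(np.int32),1)
    print(d,p.min(0).round(),p.max(0).round(),(m&q).sum()/(m|q).sum())
cv2.imwrite("pics/s3.png",i[:,:,::-1])
E
```

```text
22.35 [637.4 283.1 208.3] [3.141e+00 2.000e-03 3.124e+00] F [ 0.11  1.24 -0.  ] gap 70.7 gf 0.0
[(array([122., 270., 157., 324.]), 0.82)]
-15 [109. 267.] [164. 331.] 0.5614446529080676
-8 [110. 266.] [160. 329.] 0.5985985985985987
0 [111. 266.] [156. 327.] 0.6530054644808743
8 [112. 266.] [152. 325.] 0.5780806360022714
15 [113. 266.] [149. 322.] 0.4809116809116809
```

Call:
{"fn": "arm_command", "kwargs": {"series": [[-0.53,[0,0,0],0.8],[-0.53,[0,0,0],0.8],[-0.53,[0,0,0],0.8],[-0.53,[0.005,-0.5,0],0],[-0.53,[0.005,-0.962,0],0],[-0.53,[0.005,-0.962,0],0],[-0.53,[0.005,-0.962,0],0],[-0.53,[0.005,-0.962,0],0]]}}

```text
time_s: 23.25
tool_pos: [620.0, 196.0, 206.0]
ee_rot: [-3.141, -0.0, 2.958]
wrist_force: [-0.3, 0.1, -0.3]
finger_gap: 71.9
gripper_force: 0.0
```

Call:
{"fn": "arm_command", "kwargs": {"series": [[-0.53,[0.005,-0.962,0],0],[-0.53,[0.005,-0.962,0],0],[-0.53,[0.005,-0.962,0],0],[-0.53,[0.005,-0.962,0],0],[-0.53,[0.005,-0.962,0],0],[-0.53,[0.005,-0.962,0],0],[-0.53,[0.005,-0.962,0],0],[-0.53,[0.005,-0.962,0],0]]}}

```text
time_s: 24.05
tool_pos: [591.1, 45.2, 206.4]
ee_rot: [3.142, 0.0, 2.957]
wrist_force: [-0.1, 0.2, 0.3]
finger_gap: 71.8
gripper_force: 0.0
```

Call:
{"fn": "arm_command", "kwargs": {"series": [[-0.53,[0.005,-0.962,0],0],[-0.53,[0.005,-0.962,0],0],[-0.53,[0.005,-0.962,0],0],[-0.53,[0.005,-0.962,0],0],[-0.53,[0.005,-0.962,0],0],[-0.53,[0.005,-0.962,0],0],[-0.53,[0.005,-0.962,0],0],[-0.53,[0.005,-0.962,0],0]]}}

```text
time_s: 24.85
tool_pos: [561.9, -105.9, 206.4]
ee_rot: [-3.142, 0.0, 2.957]
wrist_force: [-0.3, -1.0, 0.2]
finger_gap: 71.9
gripper_force: 0.0
```

Call:
{"fn": "arm_command", "kwargs": {"series": [[-0.53,[0.005,-0.962,0.3],0],[-0.53,[0.005,-0.962,0.5],0],[-0.53,[0.005,-0.962,0.5],0],[-0.53,[0.005,-0.5,0.5],0],[-0.53,[0,0,0.3],0],[-0.53,[0,0,0],0],[-0.53,[0,0,0],0],[-0.53,[0,0,0],0]]}}

```text
time_s: 25.65
tool_pos: [550.2, -169.8, 164.8]
ee_rot: [3.141, 0.001, 2.959]
wrist_force: [0.3, 0.6, -0.6]
finger_gap: 72.0
gripper_force: 0.0
```

```bash
cat > gapchk.py <<'E'
import sys
from edges import *
s=arm.state();i=optics.get_image("wrist");b=cv2.GaussianBlur(i,(3,3),0).astype(int)
print(rel(s["tool_pos"]))
yg=float(sys.argv[1])
R,_=rackT(0,0,YAW);o=np.r_[O,60]
for r in (0.25,0.5,0.75):
    x=-17+28*r
    L=proj("wrist",[R@[x,yg-66.5+1*0,96]+o,R@[x,yg-5.5,96]+o,R@[x,yg+5.5,96]+o,R@[x,yg+65.5,96]+o])
    rr=int(round(L[1][1]));sc=(L[2][0]-L[1][0])/11
    print(rr,L[:,0].round(1).tolist(),round(sc,2),ed(b[rr],int(L[1][0])-105,int(L[2][0])+110,50))
E
python3 gapchk.py 0
python3 - <<'E'
from cart import *
optics.get_image("side");corners("side");optics.get_image("top");corners("top")
s=dict(arm.state());s["tool_pos"]=np.array([635,283.9,78.]);s["ee_rot"]=np.array([0,0,3.125])
for n in("side","top"):
    p=proj(n,held(s,0));print(n,p.min(0).round(),p.max(0).round())
E
```

```text
25.65 [ 550.2 -169.8  164.8] [3.141e+00 1.000e-03 2.959e+00] F [ 0.31  0.56 -0.61] gap 72.0 gf 0.0
[-47.14  15.39]
204 [124.8, 224.6, 242.6, 340.7] 1.64 [(126, 212), (191, 111), (224, 123), (242, 269), (325, 87), (340, 180), (348, 73)]
216 [123.3, 224.3, 242.4, 341.6] 1.65 [(124, 222), (159, 91), (190, 108), (224, 136), (231, 112), (242, 198), (277, 110), (307, 109), (341, 125)]
227 [121.8, 223.9, 242.3, 342.5] 1.67 [(123, 202), (156, 93), (224, 131), (234, 135), (242, 204), (342, 122)]
side [291. 114. 314. 137.] 0.77
side [242. 144. 279. 173.] 0.72
side [274. 128. 297. 153.] 0.64
side [122. 270. 157. 325.] 0.56
top [260. 183. 282. 206.] 0.86
top [118. 164. 150. 179.] 0.81
side [111. 266.] [156. 327.]
top [118. 157.] [149. 172.]
```

```bash
python3 - <<'E'
from h import *
optics.get_image("side");optics.get_image("top")
ob={n:[m for m in nets.silhouettes("carton_1",n) if m["bbox"][0]<200 and m["p"]>.4][0]["mask"].astype(np.uint8) for n in("side","top")}
best=[]
for x in range(600,645,3):
  for d in range(-40,41,5):
    s={"tool_pos":np.array([x,283.9,78.]),"ee_rot":np.array([0,0,3.125])};C=held(s,d);C[:,2]+=4-C[:,2].min()
    v=[]
    for n in ob:
      q=np.zeros_like(ob[n]);cv2.fillConvexPoly(q,cv2.convexHull(proj(n,C).astype(np.float32)).astype(np.int32),1)
      v.append((ob[n]&q).sum()/(ob[n]|q).sum())
    best.append((round(sum(v),3),x,d,np.round(v,2).tolist()))
print(sorted(best)[::-1][:8])
t=optics.get_image("top")[140:230,90:220,::-1];u=optics.get_image("side")[220:380,60:260,::-1]
cv2.imwrite("pics/v.png",np.hstack([cv2.resize(t,(400,277)),cv2.resize(u,(346,277))]))
E
```

```text
[(np.float64(1.732), 618, 10, [0.88, 0.85]), (np.float64(1.705), 618, 15, [0.93, 0.78]), (np.float64(1.668), 615, 15, [0.88, 0.79]), (np.float64(1.632), 621, 10, [0.86, 0.77]), (np.float64(1.589), 621, 15, [0.86, 0.73]), (np.float64(1.539), 615, 10, [0.79, 0.75]), (np.float64(1.513), 612, 15, [0.75, 0.76]), (np.float64(1.51), 621, 5, [0.77, 0.74])]
```

View pics/v.png

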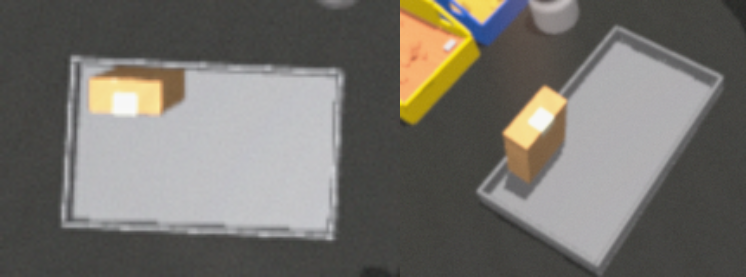

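```bash
python3 - <<'E'
from h import *
S=[(119.5,296.3),(145,269.7),(157,279),(135,305.5)];T=[(118.6,166),(143,166),(143,176.7),(119,177.4)]
def Pm(n):K,R,t,_=cam(n);return K@np.c_[R,t]
X=cv2.triangulatePoints(Pm("side"),Pm("top"),np.array(S).T,np.array(T).T);X=(X[:3]/X[3]).T
print("top corners",X.round(1).tolist())
B=[(135,325),(155.4,301),(122.4,319.4)]
print("bottom near+y, near-y, far+y at z=4",[ray("side",q,4).round(1).tolist() for q in B])
print("tray far wall in side? top px", proj("top",[[651,350,26],[651,110,26]]).round(1).tolist())
E
```

```text
top corners [[628.2, 311.9, 105.1], [628.8, 250.3, 98.8], [602.6, 251.6, 90.5], [599.2, 311.2, 98.8]]
bottom near+y, near-y, far+y at z=4 [[624.8, 311.0, 4.0], [621.3, 255.2, 4.0], [652.0, 313.1, 4.0]]
tray far wall in side? top px [[112.3, 159.7], [200.5, 161.9]]
```

Call:
{"fn": "arm_command", "kwargs": {"series": [[-0.53,[0.02,-0.957,0],0],[-0.53,[0,-0.957,0],0],[-0.53,[0,-0.957,0],0],[-0.53,[0,0,0],0],[-0.53,[0,0,0],0],[-0.53,[0,0,0],0],[-0.53,[0,0,0],0]]}}

```text
time_s: 26.95
tool_pos: [539.1, -225.8, 164.3]
ee_rot: [3.141, -0.0, 2.959]
wrist_force: [-0.4, 0.4, -0.6]
finger_gap: 71.5
gripper_force: 0.0
```

```bash
python3 gapchk.py 0
```

```text
26.95 [ 539.1 -225.8  164.3] [ 3.141 -0.     2.959] F [-0.4   0.42 -0.63] gap 71.5 gf 0.0
[-47.87 -41.72]
206 [218.4, 318.2, 336.2, 434.3] 1.64 [(220, 202), (240, 85), (318, 224), (327, 105), (336, 135), (370, 108), (400, 104), (401, 104), (434, 118)]
217 [217.9, 318.8, 337.0, 436.2] 1.65 [(219, 202), (254, 103), (284, 101), (318, 133), (337, 128), (371, 102), (402, 105), (436, 120)]
228 [217.4, 319.5, 337.9, 438.1] 1.67 [(219, 212), (320, 147), (324, 140), (338, 95), (437, 122), (438, 122)]
```

Call:
{"fn": "arm_command", "kwargs": {"series": [[-0.53,[0,-0.013,0.2],0],[-0.53,[0,0,0.15],0],[-0.53,[0,0,0.1],0],[-0.53,[0,0,0.1],0],[-0.53,[0,0,0.1],0],[-0.53,[0,0,0.1],0]]}}

```text
time_s: 27.65
tool_pos: [538.4, -227.5, 149.0]
ee_rot: [3.142, -0.0, 2.957]
wrist_force: [0.8, 0.2, 0.6]
finger_gap: 71.9
gripper_force: 0.3
```

Call:
{"fn": "arm_command", "kwargs": {"series": [[-0.53,[0,0,0.2],0],[-0.53,[0,0,0.2],0],[-0.53,[0,0,0.2],0],[-0.53,[0,0,0],0]]}}

```text
time_s: 28.05
tool_pos: [538.1, -227.5, 136.6]
ee_rot: [3.142, -0.001, 2.957]
wrist_force: [-0.1, 0.4, 0.2]
finger_gap: 71.9
gripper_force: 0.1
```

Inserted again. Down to grasp, recentre, close, lift 15 mm.

Call:
{"fn": "arm_command", "kwargs": {"series": [[-0.53,[0,0,0.25],0],[-0.53,[0,0,0.25],0],[-0.53,[0,0,0.25],0],[-0.53,[0,0,0.22],0],[-0.4,[0,0.05,0],0],[-0.4,[0,0.1,0],0],[-0.29,[0,0.1,0],0],[-0.29,[0,0.05,0],0]]}}

```text
time_s: 28.85
tool_pos: [539.8, -221.6, 118.1]
ee_rot: [-3.141, 0.0, 2.957]
wrist_force: [-0.0, -0.6, -0.1]
finger_gap: 60.7
gripper_force: 0.0
```

Call:
{"fn": "arm_command", "kwargs": {"series": [[1,[0,0,0],0],[1,[0,0,0],0],[1,[0,0,0],0]]}}

```text
time_s: 29.15
tool_pos: [539.9, -221.6, 118.1]
ee_rot: [3.141, 0.0, 2.957]
wrist_force: [-0.3, 1.3, 1.0]
finger_gap: 59.8
gripper_force: 30.0
```

Call:
{"fn": "arm_command", "kwargs": {"series": [[1,[0.143,0,-0.205],0],[1,[0.143,0,-0.205],0],[1,[0.143,0,-0.205],0],[1,[0,0,0],0],[1,[0,0,0],0],[1,[0,0,0],0]]}}

```text
time_s: 29.75
tool_pos: [531.3, -220.2, 130.3]
ee_rot: [-3.141, 0.0, 2.957]
wrist_force: [0.2, -0.4, 0.8]
finger_gap: 59.7
gripper_force: 30.0
```

```bash
python3 - <<'E'
from h import *
F=[]
for k in range(5):
    F.append(arm.state()["wrist_force"]);optics.get_image("top")
print(np.mean(F,0).round(2),np.std(F,0).round(2));s=st();print(rel(s["tool_pos"]))
E
```

```text
[ 0.11 -0.52  0.83] [0.28 0.43 0.45]
30.0 [ 531.4 -220.2  130.2] [-3.142  0.     2.957] F [ 0.83 -0.13  0.36] gap 59.9 gf 30.0
[-56.37 -37.36]
```

Call:
{"fn": "arm_command", "kwargs": {"series": [[1,[0.36,0,-0.51],0],[1,[0.36,0,-0.51],0],[1,[0.36,0,-0.51],0],[1,[0.36,0,-0.51],0],[1,[0,0,-0.5],0],[1,[0,0,-0.5],0],[1,[0,0,0],0],[1,[0,0,0],0]]}}

```text
time_s: 30.8
tool_pos: [503.2, -214.8, 191.2]
ee_rot: [3.142, 0.0, 2.957]
wrist_force: [-0.1, 0.4, -1.0]
finger_gap: 60.0
gripper_force: 30.0
```

```bash
python3 - <<'E'
from h import *
F=[]
for k in range(8):
    F.append(np.r_[arm.state()["wrist_force"],arm.state()["ft_torque"]]);optics.get_image("top")
print(np.mean(F,0).round(2),np.std(F,0).round(2));s=st();print(rel(s["tool_pos"]))
E
```

```text
[-0.15  0.32 -0.75  0.02  0.01  0.01] [0.25 0.11 0.38 0.04 0.04 0.03]
31.2 [ 502.8 -214.8  190.7] [ 3.141e+00 -1.000e-03  2.957e+00] F [-0.    0.13 -1.11] gap 60.2 gf 30.0
[-85.49 -37.3 ]
```

Call:
{"fn": "arm_command", "kwargs": {"series": [[1,[0,0,-0.8],-0.8],[1,[0,0,-0.8],-0.8],[1,[0,0,-0.8],-0.8],[1,[-0.183,0.6,0],0],[1,[-0.183,0.99,0],0],[1,[-0.183,0.99,0],0],[1,[-0.183,0.99,0],0],[1,[-0.183,0.99,0],0]]}}

```text
time_s: 32.0
tool_pos: [522.6, -121.8, 238.0]
ee_rot: [3.141, -0.001, 3.124]
wrist_force: [-0.0, -0.3, -0.6]
finger_gap: 60.0
gripper_force: 30.0
```

Call:
{"fn": "arm_command", "kwargs": {"series": [[1,[-0.183,0.99,0],0],[1,[-0.183,0.99,0],0],[1,[-0.183,0.99,0],0],[1,[-0.183,0.99,0],0],[1,[-0.183,0.99,0],0],[1,[-0.183,0.99,0],0],[1,[-0.183,0.99,0],0],[1,[-0.183,0.99,0],0]]}}

```text
time_s: 32.8
tool_pos: [554.2, 36.0, 238.0]
ee_rot: [3.141, -0.001, 3.124]
wrist_force: [-0.1, 0.2, -0.2]
finger_gap: 60.0
gripper_force: 30.0
```

Call:
{"fn": "arm_command", "kwargs": {"series": [[1,[-0.183,0.99,0.9],0],[1,[-0.183,0.99,1],0],[1,[-0.183,0.99,1],0],[1,[-0.183,0.99,1],0],[1,[-0.183,0.99,1],0],[1,[0,0.39,1],0],[1,[0,0,1],0],[1,[0,0,0],0]]}}

```text
time_s: 33.6
tool_pos: [571.7, 141.3, 97.6]
ee_rot: [-3.14, -0.007, 3.125]
wrist_force: [-0.3, 0.3, -1.5]
finger_gap: 59.8
gripper_force: 30.0
```

Call:
{"fn": "arm_command", "kwargs": {"series": [[1,[0,0,0],0],[1,[0,0,0],0]]}}

```text
time_s: 33.8
tool_pos: [575.4, 140.6, 101.8]
ee_rot: [3.141, 0.001, 3.124]
wrist_force: [-0.8, 0.8, 0.4]
finger_gap: 59.7
gripper_force: 30.0
```

Call:
{"fn": "arm_command", "kwargs": {"series": [[1,[-0.19,0.98,0],0],[1,[-0.19,0.98,0],0],[1,[0,0,0.4],0],[1,[0,0,0.4],0],[1,[0,0,0.4],0],[1,[0,0,0.2],0],[1,[0,0,0.05],0],[1,[0,0,0],0]]}}

```text
time_s: 34.6
tool_pos: [583.0, 178.6, 71.9]
ee_rot: [-3.141, -0.0, 3.124]
wrist_force: [-0.4, -0.5, 0.5]
finger_gap: 59.9
gripper_force: 30.0
```

Call:
{"fn": "arm_command", "kwargs": {"series": [[1,[-0.2,0,0],0],[1,[-0.2,0,0],0],[1,[-0.1,0,0],0],[1,[0,0,0],0]]}}

```text
time_s: 35.0
tool_pos: [592.9, 179.6, 72.0]
ee_rot: [3.141, -0.001, 3.125]
wrist_force: [-1.0, 0.6, 0.8]
finger_gap: 59.8
gripper_force: 30.0
```

Call:
{"fn": "arm_command", "kwargs": {"series": [[1,[-0.14,0,-0.07],0],[1,[-0.14,0,-0.07],0],[1,[-0.14,0,-0.06],0],[1,[-0.14,0,-0.06],0],[1,[-0.14,0,-0.03],0],[1,[-0.14,0,-0.03],0],[1,[-0.14,0,-0.03],0],[1,[-0.14,0,-0.02],0]]}}

```text
time_s: 35.8
tool_pos: [608.4, 179.6, 78.6]
ee_rot: [-3.14, -0.014, 3.126]
wrist_force: [-13.6, 0.4, 8.1]
finger_gap: 59.7
gripper_force: 30.0
```

Call:
{"fn": "arm_command", "kwargs": {"series": [[1,[-0.14,0,-0.02],0],[1,[-0.14,0,-0.02],0],[1,[-0.14,0,0],0],[1,[-0.14,0,0],0],[1,[-0.14,0,0],0],[1,[-0.14,0,0],0],[1,[-0.14,0,0],0],[1,[-0.14,0,0],0]]}}

```text
time_s: 36.6
tool_pos: [632.9, 179.0, 79.9]
ee_rot: [-3.141, -0.01, 3.125]
wrist_force: [-10.5, 0.7, 6.2]
finger_gap: 59.9
gripper_force: 30.0
```

```bash
cat > lean.py <<'E'
from h import *
def lean(y,lo,hi):
    for n in("side","top"):optics.get_image(n)
    ob={}
    for n in("side","top"):
        c=[m for m in nets.silhouettes("carton_1",n) if abs((m["bbox"][0]+m["bbox"][2])/2-proj(n,[[620,y,50]])[0][0])<15 and abs((m["bbox"][1]+m["bbox"][3])/2-proj(n,[[620,y,50]])[0][1])<20]
        if c: ob[n]=c[0]["mask"].astype(np.uint8)
    r=[]
    for x in range(lo,hi,2):       # centre of underside
      for d in range(-15,40,3):
        s={"tool_pos":np.array([x-79*np.sin(np.radians(d)),y,78.]),"ee_rot":np.array([0,0,3.125])};C=held(s,d);C[:,2]+=4-C[:,2].min()
        v=[]
        for n in ob:
          q=np.zeros_like(ob[n]);cv2.fillConvexPoly(q,cv2.convexHull(proj(n,C).astype(np.float32)).astype(np.int32),1)
          v.append((ob[n]&q).sum()/(ob[n]|q).sum())
        r.append((round(sum(v),3),x,d,np.round(v,2).tolist()))
    print(list(ob),sorted(r)[::-1][:4])
E
python3 - <<'E'
from lean import *
st();lean(180,610,650);lean(283,610,650)
E
```

```text
36.6 [632.9 179.   79.9] [-3.141 -0.01   3.125] F [-10.52   0.66   6.23] gap 59.9 gf 30.0
['side'] [(np.float64(0.834), 638, 15, [0.83]), (np.float64(0.82), 636, 12, [0.82]), (np.float64(0.817), 636, 15, [0.82]), (np.float64(0.814), 634, 12, [0.81])]
['side'] [(np.float64(0.939), 636, 12, [0.94]), (np.float64(0.934), 638, 15, [0.93]), (np.float64(0.921), 640, 15, [0.92]), (np.float64(0.913), 638, 12, [0.91])]
```

Call:
{"fn": "arm_command", "kwargs": {"series": [[1,[-0.15,0,0],0],[1,[-0.15,0,0],0],[1,[-0.15,0,0],0],[1,[-0.15,0,0],0],[1,[-0.15,0,0],0],[1,[0,0,0],0]]}}

```text
time_s: 37.6
tool_pos: [649.2, 178.7, 79.9]
ee_rot: [-3.141, -0.008, 3.125]
wrist_force: [-7.1, -0.3, 5.2]
finger_gap: 59.8
gripper_force: 30.0
```

```bash
python3 - <<'E'
from lean import *
st();lean(179,610,650)
E
```

```text
37.6 [649.2 178.7  79.9] [-3.141 -0.008  3.125] F [-7.14 -0.26  5.25] gap 59.8 gf 30.0
['side', 'top'] [(np.float64(0.965), 636, 6, [0.85, 0.11]), (np.float64(0.962), 638, 6, [0.86, 0.11]), (np.float64(0.954), 634, 3, [0.85, 0.11]), (np.float64(0.951), 640, 6, [0.85, 0.1])]
```

Call:
{"fn": "arm_command", "kwargs": {"series": [[1,[-0.15,0,0],0],[1,[-0.15,0,0],0],[1,[-0.08,0,0],0],[1,[0,0,0],0]]}}

```text
time_s: 38.2
tool_pos: [658.7, 178.3, 79.8]
ee_rot: [-3.141, -0.004, 3.125]
wrist_force: [-4.4, 0.4, -0.5]
finger_gap: 56.1
gripper_force: 30.4
```

```bash
python3 - <<'E'
from lean import *
st();lean(179,610,650)
E
```

```text
38.2 [658.7 178.3  79.8] [-3.141 -0.004  3.125] F [-4.43  0.39 -0.54] gap 56.1 gf 30.4
['side'] [(np.float64(0.817), 640, 3, [0.82]), (np.float64(0.807), 634, -3, [0.81]), (np.float64(0.806), 636, -3, [0.81]), (np.float64(0.805), 640, 0, [0.81])]
```

Call:
{"fn": "arm_command", "kwargs": {"series": [[-0.4,[0,0,0],0],[-0.4,[0,0,0],0],[-0.5,[0,0,0],0],[-0.5,[0,0,-0.6],0],[-0.5,[0,0,-1],0],[-0.5,[0,0,-1],0],[1,[0.5,0,-1],0],[1,[1,0,-0.5],0]]}}

```text
time_s: 39.2
tool_pos: [633.2, 178.7, 165.3]
ee_rot: [3.14, 0.006, 3.124]
wrist_force: [-0.6, 0.5, -0.3]
finger_gap: 57.7
gripper_force: 0.0
```

```bash
python3 - <<'E'
from lean import *
st();lean(179,610,650);lean(283,610,650)
E
```

```text
39.2 [633.2 178.7 165.3] [3.14  0.006 3.124] F [-0.65  0.46 -0.26] gap 57.7 gf 0.0
['side'] [(np.float64(0.924), 634, 3, [0.92]), (np.float64(0.915), 632, 0, [0.92]), (np.float64(0.906), 636, 6, [0.91]), (np.float64(0.901), 636, 3, [0.9])]
['side'] [(np.float64(0.926), 640, 15, [0.93]), (np.float64(0.914), 638, 15, [0.91]), (np.float64(0.905), 636, 12, [0.91]), (np.float64(0.887), 638, 12, [0.89])]
```

Call:
{"fn": "arm_command", "kwargs": {"series": [[1,[0.5,0.87,0],0],[1,[0.5,0.87,0],0],[1,[0.5,0.87,0],0],[1,[0.5,0.87,0],0],[1,[0.5,0.87,0],0],[1,[0.5,0.87,0],0],[1,[0,0,0],0],[1,[0,0,0],0]]}}

```text
time_s: 40.4
tool_pos: [572.7, 283.5, 161.8]
ee_rot: [-3.141, -0.0, 3.125]
wrist_force: [0.4, -0.5, 0.0]
finger_gap: 0.3
gripper_force: 0.0
```

Call:
{"fn": "arm_command", "kwargs": {"series": [[1,[0,0,0.95],0],[1,[0,0,0.95],0],[1,[0,0,0.95],0],[1,[0,0,0.9],0],[1,[0,0,0],0],[1,[0,0,0],0]]}}

```text
time_s: 41.0
tool_pos: [573.1, 282.6, 87.2]
ee_rot: [-3.141, 0.0, 3.123]
wrist_force: [-0.3, -0.0, 0.3]
finger_gap: 0.3
gripper_force: 0.0
```

Call:
{"fn": "arm_command", "kwargs": {"series": [[1,[-0.35,0,0],0],[1,[-0.3,0,0],0],[1,[-0.25,0,0],0],[1,[-0.2,0,0],0],[1,[-0.2,0,0],0],[1,[-0.2,0,0],0],[1,[-0.2,0,0],0],[1,[-0.15,0,0],0]]}}

```text
time_s: 41.8
tool_pos: [609.6, 283.5, 87.2]
ee_rot: [-3.142, 0.0, 3.125]
wrist_force: [0.3, 0.2, 0.2]
finger_gap: -0.2
gripper_force: 0.0
```

```bash
python3 - <<'E'
from lean import *
st();lean(283,610,650)
E
```

```text
41.8 [609.6 283.5  87.2] [-3.142  0.     3.125] F [0.27 0.23 0.22] gap -0.2 gf 0.0
['side'] [(np.float64(0.485), 638, 15, [0.49]), (np.float64(0.479), 638, 6, [0.48]), (np.float64(0.479), 636, 3, [0.48]), (np.float64(0.478), 638, 3, [0.48])]
```

Call:
{"fn": "arm_command", "kwargs": {"series": [[1,[-0.1,0,0],0],[1,[0,0,0],0],[1,[0.4,0,0],0],[1,[1,0,0],0],[1,[1,0,-1],0],[1,[1,0,-1],0],[1,[1,0,-1],0],[1,[0,0,0],0]]}}

```text
time_s: 42.8
tool_pos: [521.4, 286.5, 149.8]
ee_rot: [3.139, 0.001, 3.127]
wrist_force: [0.3, 0.6, 0.8]
finger_gap: 0.6
gripper_force: 0.0
```

```bash
python3 - <<'E'
from lean import *
st();lean(283,610,650);lean(179,610,650)
for n in("side","top"):print(n,[(np.round(m["bbox"]),round(m["p"],2)) for m in nets.recognise("carton_1",n)])
for y in(179,283):
  for d in(0,12):
    s={"tool_pos":np.array([636-79*np.sin(np.radians(d)),y,78.]),"ee_rot":np.array([0,0,3.125])};p=proj("top",held(s,d));print(y,d,p.min(0).round(),p.max(0).round())
E
```

```text
42.8 [521.4 286.5 149.8] [3.139e+00 1.000e-03 3.127e+00] F [0.29 0.58 0.84] gap 0.6 gf 0.0
['side', 'top'] [(np.float64(1.111), 636, 3, [0.19, 0.92]), (np.float64(1.067), 638, 3, [0.19, 0.88]), (np.float64(1.067), 634, 0, [0.18, 0.88]), (np.float64(1.061), 632, 0, [0.19, 0.88])]
['top'] [(np.float64(0.831), 632, 3, [0.83]), (np.float64(0.827), 632, 0, [0.83]), (np.float64(0.826), 634, 3, [0.83]), (np.float64(0.819), 638, 9, [0.82])]
side [(array([121., 272., 153., 327.]), 0.87), (array([273., 127., 299., 154.]), 0.73), (array([242., 146., 274., 175.]), 0.57), (array([321., 195., 339., 223.]), 0.26)]
top [(array([260., 185., 288., 204.]), 0.92), (array([120., 158., 149., 173.]), 0.9), (array([161., 159., 186., 176.]), 0.8), (array([289., 188., 313., 209.]), 0.76)]
179 0 [159. 158.] [187. 173.]
179 12 [159. 162.] [187. 178.]
283 0 [118. 157.] [150. 172.]
283 12 [118. 161.] [149. 177.]
```

Call:
{"fn": "arm_command", "kwargs": {"series": [[1,[-0.43,-0.9,0],0],[1,[-0.43,-0.9,0],0],[1,[-0.43,-0.9,0],0],[1,[-0.43,-0.9,0],0],[1,[-0.43,-0.9,0],0],[1,[-0.43,-0.9,0],0],[1,[0,0,0.5],0],[1,[0,0,0.8],0]]}}

```text
time_s: 44.1
tool_pos: [573.7, 176.4, 121.1]
ee_rot: [3.14, 0.002, 3.123]
wrist_force: [0.5, 0.6, 0.1]
finger_gap: 0.7
gripper_force: 0.0
```

Call:
{"fn": "arm_command", "kwargs": {"series": [[1,[0,0,0.8],0],[1,[0,0,0.8],0],[1,[0,0,0.2],0],[1,[0,0,0],0],[1,[0,0,0],0]]}}

```text
time_s: 44.6
tool_pos: [573.1, 176.8, 85.5]
ee_rot: [3.141, 0.0, 3.125]
wrist_force: [0.5, 0.5, -0.5]
finger_gap: 0.3
gripper_force: 0.0
```

Call:
{"fn": "arm_command", "kwargs": {"series": [[1,[-0.4,0,0],0],[1,[-0.4,0,0],0],[1,[-0.3,0,0],0],[1,[-0.2,0,0],0],[1,[-0.2,0,0],0],[1,[-0.15,0,0],0],[1,[-0.15,0,0],0],[1,[0,0,0],0]]}}

```text
time_s: 45.4
tool_pos: [609.4, 175.4, 85.2]
ee_rot: [3.142, 0.0, 3.125]
wrist_force: [-0.7, 0.6, -0.1]
finger_gap: 0.5
gripper_force: 0.0
```

Call:
{"fn": "arm_command", "kwargs": {"series": [[1,[0.4,0,0],0],[1,[1,0,0],0],[1,[1,0,-1],0],[1,[1,0,-1],0],[1,[1,0,-1],0],[1,[0,0,-1],0],[1,[0,-1,-1],0],[1,[0,-1,-1],0]]}}

```text
time_s: 46.2
tool_pos: [519.1, 137.2, 206.1]
ee_rot: [3.141, -0.001, 3.127]
wrist_force: [1.5, -0.4, 0.8]
finger_gap: 0.7
gripper_force: 0.0
```

Call:
{"fn": "arm_command", "kwargs": {"series": [[1,[0,-1,0],0],[1,[0,-1,0],0],[1,[0,-1,0],0],[1,[0,-1,0],0],[1,[0,0,0],0],[1,[0,0,0],0]]}}

```text
time_s: 46.8
tool_pos: [518.5, 57.6, 205.3]
ee_rot: [3.141, -0.0, 3.124]
wrist_force: [-0.5, 0.9, 0.8]
finger_gap: 0.4
gripper_force: 0.0
```

```bash
python3 - <<'E'
from lean import *
st();lean(283,610,650);lean(179,610,650)
for n in("side","top"):print(n,[(np.round(m["bbox"]),round(m["p"],2)) for m in nets.recognise("carton_1",n)])
for y in(179,283):
  for d in(0,12):
    s={"tool_pos":np.array([636-79*np.sin(np.radians(d)),y,78.]),"ee_rot":np.array([0,0,3.125])};p=proj("side",held(s,d));print(y,d,p.min(0).round(),p.max(0).round())
R,_=rackT(0,0,YAW)
for y in(35.5,106.5):
    C=[R@[x,y+v,z]+np.r_[O,60] for x in(-17,11) for v in(-30,30) for z in(45,96)]
    for n in("side","top"):p=proj(n,C);print("rack",y,n,p.min(0).round(),p.max(0).round())
E
```

```text
46.8 [518.5  57.6 205.3] [ 3.141 -0.     3.124] F [-0.55  0.93  0.84] gap 0.4 gf 0.0
['side', 'top'] [(np.float64(1.851), 636, 3, [0.92, 0.93]), (np.float64(1.824), 638, 3, [0.94, 0.88]), (np.float64(1.82), 634, 0, [0.92, 0.9]), (np.float64(1.793), 636, 0, [0.95, 0.84])]
['side', 'top'] [(np.float64(1.812), 630, 0, [0.89, 0.92]), (np.float64(1.781), 632, 0, [0.95, 0.83]), (np.float64(1.771), 628, -3, [0.89, 0.88]), (np.float64(1.764), 634, 3, [0.94, 0.82])]
side [(array([114., 266., 154., 325.]), 0.96), (array([151., 225., 189., 283.]), 0.89), (array([274., 130., 298., 152.]), 0.69), (array([260., 147., 277., 166.]), 0.51)]
top [(array([160., 158., 187., 175.]), 0.75), (array([256., 187., 286., 205.]), 0.71), (array([289., 188., 314., 210.]), 0.63), (array([119., 159., 148., 175.]), 0.62), (array([110., 159., 203., 218.]), 0.16)]
179 0 [150. 225.] [187. 282.]
179 12 [158. 228.] [190. 282.]
283 0 [111. 266.] [156. 327.]
283 12 [120. 270.] [157. 327.]
rack 35.5 side [262. 128.] [297. 160.]
rack 35.5 top [286. 185.] [312. 210.]
rack 106.5 side [242. 144.] [278. 177.]
rack 106.5 top [259. 179.] [285. 204.]
```

Call:
{"fn": "arm_command", "kwargs": {"series": [[1,[-0.177,-0.945,0],0.4],[1,[-0.177,-0.945,0],0.4],[1,[-0.177,-0.945,0],0.4],[1,[-0.177,-0.945,0],0.4],[1,[-0.177,-0.945,0],0.4],[1,[-0.177,-0.945,0],0.4],[1,[-0.177,-0.945,0],0],[1,[-0.177,-0.945,0],0]]}}

```text
time_s: 48.1
tool_pos: [530.3, -96.9, 205.2]
ee_rot: [-3.142, -0.0, 2.957]
wrist_force: [-0.2, -0.1, -0.1]
finger_gap: 0.3
gripper_force: 0.0
```

Call:
{"fn": "arm_command", "kwargs": {"series": [[1,[-0.177,-0.945,0],0],[1,[0,-0.6,0],0],[1,[0,-0.2,0],0],[1,[0,0,0],0],[1,[0,0,0],0],[1,[0,0,0],0]]}}

```text
time_s: 48.7
tool_pos: [527.6, -129.9, 205.3]
ee_rot: [3.141, -0.0, 2.959]
wrist_force: [0.5, 0.0, 0.8]
finger_gap: 0.6
gripper_force: 0.0
```

```bash
python3 - <<'E'
from edges import *
s=arm.state();i=optics.get_image("wrist");b=cv2.GaussianBlur(i,(3,3),0).astype(int)
print(rel(s["tool_pos"]))
R,_=rackT(0,0,YAW);o=np.r_[O,60]
for y in(35.5,106.5):
  p=proj("wrist",[R@[x,y+v,96]+o for x in(-17,-3,11) for v in(-30,-22,30)]).round(1)
  print(y,p.tolist())
  c=int(p[1][0]);r=int(p[3][1])
  if 5<c<505:print(" col",c,ed(b[:,c],int(p[0][1])-15,int(p[6][1])+12,40))
  print(" row",r,ed(b[r],max(int(p[3][0])-12,2),min(int(p[5][0])+12,508),50))
E
```

```text
48.7 [ 527.6 -129.9  205.3] [ 3.141 -0.     2.959] F [0.49 0.03 0.79] gap 0.6 gf 0.0
[-76.65  50.53]
35.5 [[199.0, 215.5], [209.6, 215.6], [278.3, 215.7], [197.9, 233.8], [208.7, 233.8], [278.6, 234.0], [196.8, 252.7], [207.8, 252.7], [279.0, 252.9]]
 col 209 [(201, 60), (215, 238), (252, 94), (263, 151)]
 row 233 [(198, 210), (226, 94), (236, 70), (255, 203), (261, 186), (280, 123), (286, 138)]
106.5 [[292.8, 215.8], [303.4, 215.8], [372.0, 216.0], [293.4, 234.0], [304.2, 234.0], [374.0, 234.2], [294.0, 252.9], [305.0, 253.0], [376.1, 253.1]]
 col 303 [(215, 239), (253, 90)]
 row 234 [(286, 139), (293, 135), (321, 88), (346, 89), (374, 228)]
```

Cartons 3 and 4 match their fully seated model to within a pixel, so the job can be handed in.

```bash
python3 -c "
from plant import arm
print(arm.close_job())"
```

```text
the job is handed in; nothing more can be done
None
```

Cartons 1 and 2 weighed as empty and now stand upright in the grey tray. Cartons 3 and 4 I left in the rack without weighing, fully down. The job was handed in at about 49 s; no verdict was shown.

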